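# Battery into the fridge logger, then hold its cover over the screw posts

### The arm

A 7-joint arm with a two-finger parallel gripper is mounted at the origin on the work surface. World frame = base frame: x ahead of the robot, y to its left, z up, the work surface at z = 0. Lengths are in m, angles in rad, forces in N, time in s.
With the tool pointing down it reaches from about 0.35 to 0.9 m from the base axis. Payload 7.2 kg.
Tool frame: the origin (TCP) lies at the very end of the fingers, on their centre line; the grasp point (between the pads) lies 19 mm behind it; z points along the fingers, x is the direction in which the jaws open and shut, and the axes are right-handed (so a half turn about z gives the same grasp; the last joint's range is limited). The gripper opens to 88 mm and grips with 3 to 60 N. Pads are 20 mm wide; open, the fingers measure 115 mm over their backs; the gripper's body (75 mm by 178 mm) begins 61 mm behind the grasp point.
Start: joints at [1.058, 0.411, -0.013, 1.596, 0.006, 1.134, -0.082], TCP at [0.269, -0.564, 0.223] pointing down, gripper open.
Joint ranges: [-2.95, 2.95], [-0.29, 1.99], [-1.47, 1.44], [0.14, 2.54], [-1.03, 4.17], [0.13, 1.85], [-2.86, 2.86]. Speed limits (rad/s): [2.39, 2.39, 3.01, 3.01, 3.14, 3.14, 3.14].

### API

Orientations are given as a unit quaternion [w, x, y, z].
In Python, from cell import ctrl gives the robot as it stands.
- The arm moves only by the tool step_arm, never from a script. Its argument "deltas" is a list of rows, each a list of 5 numbers: the shift along the tool's x, y, z in m, then the turn about the tool's z in rad, then the gripper command: -1 is fully open, 1 is shut, values between are in proportion. A call has exactly 5 rows; each row shifts and turns the pose as measured when the row begins, along the tool's axes as they then stand; what a row does not reach is not made up. A row lasts 1/12 s, in which the tool goes at most 41.7 mm and 7.16 degrees, less where a joint would pass 70% of its speed; a pose out of reach is approached as far as the arm can. A call with a gripper value outside its range is refused whole. The fingers move at their own pace and stop on an object; "newtons" is the grip in N (left out, the last holds). Time passes only in rows, so rows that do not move let the fingers close, or fill a call up. It gives the time, the measured TCP pose, the force and the opening at its end, in the units of the state.
- ctrl.state(): the state, without advancing time (a new reading comes with each control period).
- ctrl.read_camera(name): name is "side" or "top" or "wrist"; returns a dict with "color" (480x640x3 uint8, red, green, blue), "depth" (480x640 float32, m along the optical axis (not along the pixel's ray), 0 where there is no reading), "camera_matrix" (3x3 intrinsics, pixels), "extrinsics" (4x4, takes a point from camera to world coordinates). Camera axes: x right, y down, z forward; pixel columns grow to the right and rows downward; lengths in m; the calibration is good to about 2 mm. A picture is of the moment at which its call begins.
- ctrl.finish_job(): hands the job in, once; it reports no verdict.
The state is a dict: "time": time; "qpos": joint angles; "dq": joint speeds; "joint_efforts": joint torques, N m; "eef_pos": TCP position; "eef_rot": TCP orientation; "force": force on the tool from outside, world axes, zero at the start; "wrist_torque": the same for the moment, N m; "finger_gap": finger opening in m.
Only numpy, scipy, OpenCV 4.12 (cv2) and the standard library are available. Lean on these libraries where they do the work, as an engineer would, in place of code of your own. Each camera call takes 0.05 s, during which the arm holds its last target.

### The job

Put the loose battery pack fully down into the empty bay of the temperature logger's chassis, its tab in the notch so that it points the same way as the pack already fitted, and let go of it. Then pick up the steel cover plate by its handle and hold it level, hovering about a centimetre above the three posts and touching none of them, the right way round so that each post's threaded hole shows in full through its hole in the plate, ready for me to drive the screws. Finish while still holding the cover there, motionless, and leave the other things on the table where they are.

Things in the scene. Friction and masses are not known exactly. Their poses are not given: they have to be found in the camera images.
- chassis: Open chassis of a temperature logger, fixed flat on the table: grey base plate 176 (x) x 96 (y) x 6 mm. Origin under its centre at table height, z up. Three upright posts (14 mm diameter, tops 52 mm above the table) at x,y = (-74,0), (74,34), (74,-34) mm. Between them two bays in line, centred at x = -33.5 mm (empty) and +32.5 mm (filled), y = 0. It may be on the robot's left or right.
- bay (a point): Centre of the floor of the empty bay, 6 mm above the table; axes as the chassis. The bay is 53 (x) x 37 (y) mm inside, 2.5 mm more than the pack all round; its 3 mm thick walls end 14 mm above the table; in the middle of the wall at its +x end is a 19 mm wide notch, open to the top.
- notch (a point): The place for the centre of the loose pack's tab when seated: on the level of the bay floor, 28 mm towards the chassis' +x from the bay's centre.
- post0 (a point): Centre of the top of the single post at the chassis' -x end, 52 mm above the table; in it a threaded hole of 6 mm diameter, seen as a black dot.
- post1 (a point): Same, the post at the chassis' +x end, +y side.
- post2 (a point): Same, the post at the chassis' +x end, -y side.
- pack: The loose battery pack, upright on the table: black block 48 (x) x 32 (y) x 40 (high) mm, white label on top, and at its +x end a tab 14 mm wide standing out 8 mm over the whole height. Origin under the centre of the 48 x 32 mm block, z up. About 110 g; can be gripped across its 32 mm width. Seated, its underside is 6 mm and its top 46 mm above the table.
- pack_tab (a point): Centre of the underside of the loose pack's tab, 28 mm from the pack's origin along its +x.
- seated_pack: A second pack, the same, already fitted in the other bay, tab towards the chassis' +x. Leave it.
- cover: Loose cover: steel plate 176 (x) x 96 (y) x 4 mm lying flat on the table, handle up. Origin at the centre of its underside, z up. Three 14 mm through holes at x,y = (-74,0), (74,34), (74,-34) mm. Black bridge handle over the middle: bar 70 mm long (x), 14 mm wide (y), 22 to 34 mm above the underside, on feet at x = +-30 mm. About 250 g, balanced under the handle.
- hole0 (a point): Centre, at the underside, of the cover's single hole at its -x end; belongs over post0.
- hole1 (a point): Same, the hole at the cover's +x end, +y side; belongs over post1.
- hole2 (a point): Same, the hole at the cover's +x end, -y side; belongs over post2.
- vial_a: Bystander: glass vial, 24 mm diameter, 48 mm high, upright; origin under its centre.
- vial_b: Bystander: a second such vial.
- screw_dish: Bystander: small steel dish of screws, 72 mm wide, 16 mm high; origin under its centre.
- screwdriver: Bystander: screwdriver lying at the far side of the table, about 0.2 m long.
- timer: Bystander: white table timer, 35 x 75 x 77 mm; origin under its centre.
- sanitiser: Bystander: pump bottle of hand sanitiser, 72 mm diameter, 199 mm high; origin under its centre.
Not all that is in view belongs to the job. Leave any purple or red look-alike of the pack alone.

How it is judged:
By the outcome, as a careful person would: the job done as asked, in the order asked, and still so for the second after the job is handed in, while the arm keeps its last pose, push and grip.
It also fails if it takes over 51 s, if anything falls off the work surface, if the arm or the gripper's body presses on something with over 40 N, if the wrist force passes 120 N, or if a joint passes its speed limit or range.

## Working session

There is one attempt and no reset: what is moved stays moved. The work goes in short steps, Python scripts to look and compute and a tool call to move; the robot and the scene stay as the last step left them, time stands still between calls to the robot, and variables do not carry over. Pictures are saved under pics/ and viewed, and the job is handed in when it is done.

Besides the shell and the picture viewer there is one more tool, called after ">>>" by a JSON object that holds its "fn" and its "kwargs". step_arm: Moves the arm, as the interface text tells. Its arguments: {"type":"object","properties":{"deltas":{"type":"array"},"newtons":{"type":"number"}},"required":["deltas"]}

```bash
ls; mkdir -p pics
python3 - <<'E'
from cell import ctrl
import cv2,numpy as np
s=ctrl.state()
for k in s: print(k,np.round(s[k],3))
for n in ["side","top","wrist"]:
    r=ctrl.read_camera(n); cv2.imwrite(f"pics/{n}0.png",r["color"][:,:,::-1]); np.savez(f"{n}0.npz",**r)
    print(n,r["camera_matrix"].round(1).tolist(),r["extrinsics"].round(3).tolist(),(r["depth"]>0).mean())
E
```

```text
pics
time 0.0
qpos [ 1.058  0.412 -0.013  1.597  0.006  1.134 -0.082]
dq [-0.001 -0.001  0.001 -0.001  0.     0.001  0.   ]
joint_efforts [-0.0000e+00 -5.8796e+01  6.4200e-01 -2.9107e+01 -5.4000e-02  1.8000e-02
  0.0000e+00]
eef_pos [ 0.269 -0.564  0.222]
eef_rot [-0.     0.846 -0.534 -0.001]
force [ 0.939 -0.168  0.162]
wrist_torque [-0.007  0.035 -0.012]
finger_gap 0.088
side [[495.0, 0.0, 319.1], [0.0, 495.0, 245.7], [0.0, 0.0, 1.0]] [[-0.993, -0.072, 0.094, 0.533], [-0.117, 0.491, -0.863, 0.858], [0.016, -0.868, -0.496, 0.508], [0.0, 0.0, 0.0, 1.0]] 0.9961295572916666
top [[459.9, 0.0, 320.1], [0.0, 459.9, 241.8], [0.0, 0.0, 1.0]] [[-0.019, -0.98, 0.198, 0.4], [-1.0, 0.022, 0.013, 0.047], [-0.017, -0.197, -0.98, 1.038], [0.0, 0.0, 0.0, 1.0]] 0.995888671875
wrist [[331.1, 0.0, 316.3], [0.0, 331.1, 237.1], [0.0, 0.0, 1.0]] [[0.43, -0.871, -0.237, 0.334], [-0.903, -0.415, -0.112, -0.533], [-0.001, 0.262, -0.965, 0.385], [0.0, 0.0, 0.0, 1.0]] 0.9947916666666666
```

View pics/top0.png

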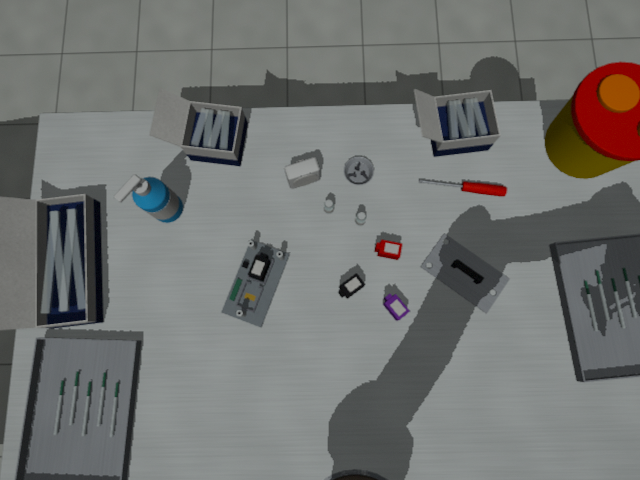

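View pics/side0.png

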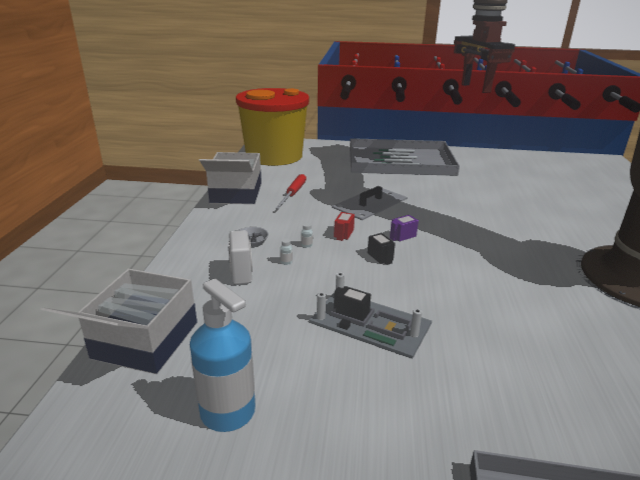

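View pics/wrist0.png

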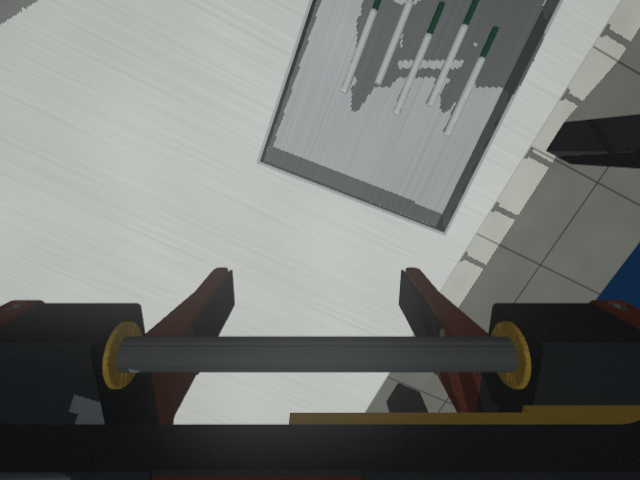

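The top view shows the chassis at about (257,280), the loose black pack at (351,286), the cover at (466,271), and the red and purple look-alikes at (389,249) and (396,307). I'll zoom in.

Run:
```python
import cv2,numpy as np
t=cv2.imread("pics/top0.png");s=cv2.imread("pics/side0.png")
a=cv2.resize(t[225:335,215:305],None,fx=5,fy=5,interpolation=cv2.INTER_CUBIC)
b=cv2.resize(t[265:305,330:375],None,fx=7,fy=7,interpolation=cv2.INTER_CUBIC)
c=cv2.resize(t[225:320,410:515],None,fx=5,fy=5,interpolation=cv2.INTER_CUBIC)
cv2.imwrite("pics/z1.png",a);cv2.imwrite("pics/z2.png",b);cv2.imwrite("pics/z3.png",c)
cv2.imwrite("pics/z4.png",cv2.resize(s[220:360,300:440],None,fx=4,fy=4,interpolation=cv2.INTER_CUBIC))
```

```text
(no output)
```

View pics/z1.png

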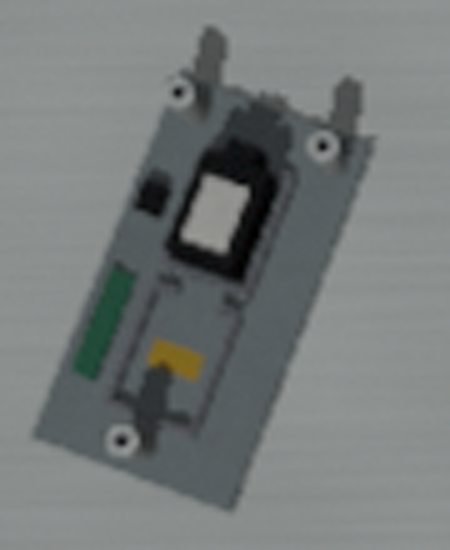

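View pics/z2.png

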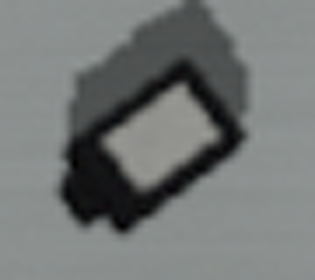

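View pics/z3.png

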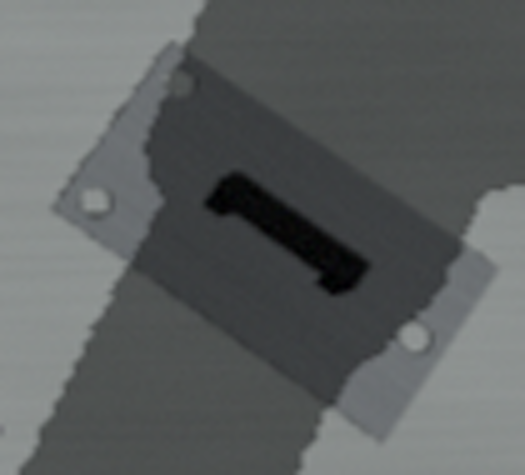

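View pics/z4.png

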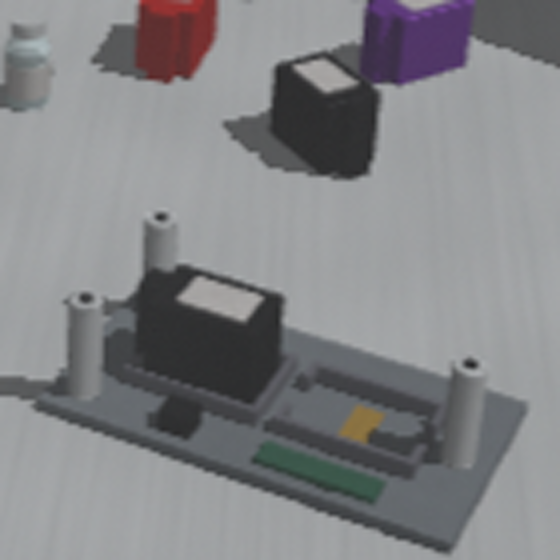

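```bash
cat > h.py <<'E'
import cv2,numpy as np
from scipy.spatial.transform import Rotation as R
def load(n): return dict(np.load(n))
def ray(r,uv):
    K,E=r["camera_matrix"],r["extrinsics"]
    d=E[:3,:3]@np.linalg.solve(K,np.array([uv[0],uv[1],1.])); return E[:3,3],d
def plane(r,uv,z):
    o,d=ray(r,uv); return o+d*(z-o[2])/d[2]
def tri(r1,u1,r2,u2):
    A=np.zeros((3,3));b=np.zeros(3);O=[]
    for r,u in((r1,u1),(r2,u2)):
        o,d=ray(r,u);d=d/np.linalg.norm(d);P=np.eye(3)-np.outer(d,d);A+=P;b+=P@o;O.append((o,P))
    p=np.linalg.solve(A,b); return p,[round(1e3*np.linalg.norm(P@(p-o)),2) for o,P in O]
def proj(r,p):
    E=np.linalg.inv(r["extrinsics"]);c=E[:3,:3]@p+E[:3,3];q=r["camera_matrix"]@c;return q[:2]/q[2]
def rot(s): q=s["eef_rot"]; return R.from_quat([q[1],q[2],q[3],q[0]]).as_matrix()
def rigid(L,W):
    "2D fit of local xy to world xy -> origin, yaw, residuals mm"
    L=np.array(L)[:,:2];W=np.array(W)[:,:2];l=L-L.mean(0);w=W-W.mean(0)
    a=np.arctan2((l[:,0]*w[:,1]-l[:,1]*w[:,0]).sum(),(l*w).sum())
    M=np.array([[np.cos(a),-np.sin(a)],[np.sin(a),np.cos(a)]]);t=W.mean(0)-M@L.mean(0)
    return t,a,np.round(1e3*(L@M.T+t-W),2).tolist()
POST=[(-.074,0),(.074,.034),(.074,-.034)]
def dotref(r,uv,w=3,dark=True):
    g=cv2.cvtColor(r["color"],cv2.COLOR_RGB2GRAY).astype(float)
    u,v=np.round(uv).astype(int);p=g[v-w:v+w+1,u-w:u+w+1]
    k=np.clip(np.percentile(p,60)-p,0,None) if dark else np.clip(p-np.percentile(p,50),0,None)
    yy,xx=np.mgrid[v-w:v+w+1,u-w:u+w+1];return np.array([(k*xx).sum(),(k*yy).sum()])/k.sum()
E
python3 - <<'E'
from h import *
t=load("top0.npz");s=load("side0.npz")
pt=[(239.2,312.8),(250.5,243.5),(279.3,254.3)]
ps=[(300+470/4,220+364/4),(300+86/4,220+298/4),(300+160/4,220+216/4)]
pt=[dotref(t,p,2) for p in pt];ps=[dotref(s,p,2) for p in ps]
print(np.round(pt,1).tolist(),np.round(ps,1).tolist())
W=[]
for a,b in zip(pt,ps):
    p,e=tri(t,a,s,b);W.append(plane(t,a,.052));print(p.round(4),e,W[-1].round(4),plane(s,b,.052).round(4))
print("chassis",rigid(POST,W))
hp=[(492.8,292.4),(429.2,265.2),(446.2,241.6)]
W=[plane(t,p,.003) for p in hp];print(np.round(W,4).tolist());print("cover",rigid(POST,W))
# pack label
g=t["color"].astype(int)
for nm,box in(("pack",(340,274,366,298)),):
    x0,y0,x1,y1=box;m=(g[y0:y1,x0:x1].min(2)>90).astype(np.uint8)
    dark=(g[y0:y1,x0:x1].max(2)<45).astype(np.uint8)
    c=max(cv2.findContours(dark,0,1)[0],key=cv2.contourArea);print(cv2.minAreaRect(c),x0,y0)
    lab=m*cv2.drawContours(np.zeros_like(m),[cv2.convexHull(c)],-1,1,-1)
    c=max(cv2.findContours(lab,0,1)[0],key=cv2.contourArea);rr=cv2.minAreaRect(c);print(rr)
    bp=cv2.boxPoints(rr)+[x0,y0];Wb=np.array([plane(t,p,.04) for p in bp]);print(Wb.round(4).tolist(),Wb.mean(0))
    print('depthZ',t["depth"][int(rr[0][1])+y0,int(rr[0][0])+x0])
E
```

```text
[[238.9, 312.7], [250.2, 243.4], [279.0, 253.7]] [[417.2, 310.5], [321.1, 294.1], [339.7, 273.9]]
[0.4486 0.2362 0.0487] [np.float64(0.5), np.float64(0.5)] [0.449  0.2355 0.052 ] [0.4488 0.2407 0.052 ]
[0.5991 0.2136 0.0488] [np.float64(0.47), np.float64(0.47)] [0.5989 0.2131 0.052 ] [0.5981 0.2183 0.052 ]
[0.5745 0.1503 0.0486] [np.float64(0.54), np.float64(0.54)] [0.5744 0.1499 0.052 ] [0.5737 0.1557 0.052 ]
chassis (array([0.51780971, 0.20849139]), np.float64(-0.3732819622619572), [[-0.07, -0.03], [0.2, 0.11], [-0.13, -0.08]])
[[0.4851, -0.3228, 0.003], [0.5493, -0.1854, 0.003], [0.6029, -0.2277, 0.003]]
cover (array([ 0.53056643, -0.26468793]), np.float64(0.9058908016879647), [[-0.19, -0.16], [0.12, -0.07], [0.07, 0.23]])
((10.159460067749023, 12.156757354736328), (14.263164520263672, 25.65898895263672), 53.97262954711914) 340 274
((12.695945739746094, 10.074323654174805), (9.532305717468262, 13.833468437194824), 54.46232223510742)
[[0.5063, 0.0092, 0.04], [0.5233, -0.0158, 0.04], [0.5061, -0.0272, 0.04], [0.4892, -0.0022, 0.04]] [ 0.50624461 -0.0089941   0.04      ]
depthZ 0.9964286
```

```bash
cat >> h.py <<'E'
def psi(s): M=rot(s); return np.degrees(np.arctan2(M[1,0],M[0,0]))
def plan(s,pos,ps,n,grip,ret=False):
    M=rot(s);p=np.array(s["eef_pos"]);D=(np.array(pos)-p)/n
    dpsi=(ps-psi(s)+180)%360-180
    if isinstance(ret,float): dpsi=ret
    w=-np.radians(dpsi)/n
    rows=[]
    for i in range(n):
        d=M.T@D;rows.append([*np.round(d,4).tolist(),round(float(w),4),grip]);M=M@R.from_rotvec([0,0,w]).as_matrix()
    print("pos",p.round(4),"psi",round(psi(s),2),"dpsi",round(dpsi,1),"row mm",1e3*np.linalg.norm(D).round(4),"deg",round(np.degrees(w),2))
    for i in range(0,n,5): print(rows[i:i+5])
E
python3 - <<'E'
from h import *;from cell import ctrl
s=ctrl.state();plan(s,(.506,-.009,.20),34,20,-1)
E
```

```text
pos [ 0.2687 -0.5638  0.222 ] psi -64.52 dpsi 98.5 row mm 30.200000000000003 deg -4.93
[[-0.0199, -0.0226, 0.0011, -0.086, -1], [-0.0179, -0.0243, 0.0011, -0.086, -1], [-0.0158, -0.0257, 0.0011, -0.086, -1], [-0.0135, -0.027, 0.0011, -0.086, -1], [-0.0111, -0.028, 0.0011, -0.086, -1]]
[[-0.0087, -0.0289, 0.0011, -0.086, -1], [-0.0062, -0.0295, 0.0011, -0.086, -1], [-0.0036, -0.03, 0.0011, -0.086, -1], [-0.001, -0.0302, 0.0011, -0.086, -1], [0.0016, -0.0301, 0.0011, -0.086, -1]]
[[0.0041, -0.0299, 0.0011, -0.086, -1], [0.0067, -0.0294, 0.0011, -0.086, -1], [0.0092, -0.0287, 0.0011, -0.086, -1], [0.0116, -0.0278, 0.0011, -0.086, -1], [0.014, -0.0267, 0.0011, -0.086, -1]]
[[0.0162, -0.0254, 0.0011, -0.086, -1], [0.0183, -0.024, 0.0011, -0.086, -1], [0.0203, -0.0223, 0.0011, -0.086, -1], [0.0222, -0.0205, 0.0011, -0.086, -1], [0.0238, -0.0185, 0.0011, -0.086, -1]]
```

>>> {"fn": "step_arm", "kwargs": {"deltas": [[-0.02,-0.0225,0.001,-0.086,-1],[-0.018,-0.0245,0.001,-0.086,-1],[-0.016,-0.0255,0.001,-0.086,-1],[-0.0135,-0.027,0.001,-0.086,-1],[-0.011,-0.028,0.001,-0.086,-1]]}}

```text
time: 0.57
eef_pos: [0.3238, -0.4259, 0.2141]
eef_rot: [0.001, 0.941, -0.339, -0.002]
force: [0.1, 0.8, -0.1]
finger_gap: 0.0874
```

>>> {"fn": "step_arm", "kwargs": {"deltas": [[-0.0087,-0.029,0.001,-0.086,-1],[-0.006,-0.0295,0.001,-0.086,-1],[-0.0035,-0.03,0.001,-0.086,-1],[-0.001,-0.03,0.001,-0.086,-1],[0.0015,-0.03,0.001,-0.086,-1]]}}

```text
time: 0.98
eef_pos: [0.3823, -0.2793, 0.2079]
eef_rot: [0.0, 0.993, -0.12, -0.003]
force: [1.0, 0.5, -0.0]
finger_gap: 0.0878
```

>>> {"fn": "step_arm", "kwargs": {"deltas": [[0.004,-0.03,0.001,-0.086,-1],[0.0065,-0.0295,0.001,-0.086,-1],[0.009,-0.0285,0.001,-0.086,-1],[0.0115,-0.028,0.001,-0.086,-1],[0.014,-0.0265,0.001,-0.086,-1]]}}

```text
time: 1.4
eef_pos: [0.4369, -0.1313, 0.2023]
eef_rot: [0.0, 0.994, 0.105, -0.003]
force: [0.8, 0.3, -0.3]
finger_gap: 0.088
```

Run:
```python
from h import *;from cell import ctrl
r=ctrl.read_camera("wrist");np.savez("w1.npz",**r);cv2.imwrite("pics/w1.png",r["color"][:,:,::-1])
s=ctrl.state();print(s["time"],np.round(s["qpos"],2));plan(s,(.506,-.009,.18),34,10,-1)
```

```text
1.45 [ 0.62  0.19 -0.5   1.98  0.1   1.    0.29]
pos [ 0.439  -0.1251  0.2025] psi 12.82 dpsi 21.2 row mm 13.6 deg -2.12
[[0.0091, -0.0098, 0.0022, -0.037, -1], [0.0095, -0.0095, 0.0022, -0.037, -1], [0.0098, -0.0091, 0.0022, -0.037, -1], [0.0101, -0.0088, 0.0022, -0.037, -1], [0.0105, -0.0084, 0.0022, -0.037, -1]]
[[0.0108, -0.008, 0.0022, -0.037, -1], [0.0111, -0.0076, 0.0022, -0.037, -1], [0.0113, -0.0072, 0.0022, -0.037, -1], [0.0116, -0.0067, 0.0022, -0.037, -1], [0.0118, -0.0063, 0.0022, -0.037, -1]]
```

View pics/w1.png

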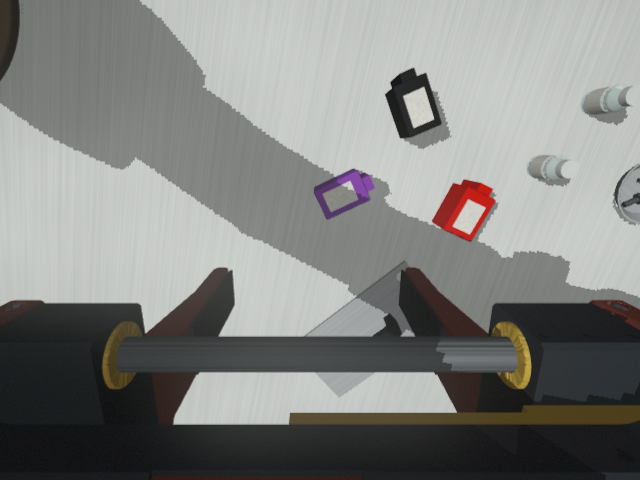

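The wrist view shows the pack at (415,105) with its tab pointing up-left at (404,75). That agrees with a pack yaw of about 124°.

>>> {"fn": "step_arm", "kwargs": {"deltas": [[0.009,-0.01,0.002,-0.037,-1],[0.0095,-0.0095,0.002,-0.037,-1],[0.01,-0.009,0.002,-0.037,-1],[0.01,-0.009,0.002,-0.037,-1],[0.0105,-0.0085,0.002,-0.037,-1]]}}

```text
time: 1.87
eef_pos: [0.4734, -0.063, 0.1917]
eef_rot: [-0.001, 0.978, 0.209, -0.003]
force: [-0.7, 0.8, -0.4]
finger_gap: 0.0876
```

>>> {"fn": "step_arm", "kwargs": {"deltas": [[0.011,-0.008,0.002,-0.037,-1],[0.011,-0.0075,0.002,-0.037,-1],[0.0115,-0.007,0.002,-0.037,-1],[0.0115,-0.0065,0.002,-0.037,-1],[0,0,0,0,-1]]}}

```text
time: 2.28
eef_pos: [0.5037, -0.0093, 0.1819]
eef_rot: [-0.002, 0.957, 0.29, -0.003]
force: [-0.2, 0.3, -0.4]
finger_gap: 0.0879
```

Run:
```python
from h import *;from cell import ctrl
r=ctrl.read_camera("wrist");np.savez("w2.npz",**r);cv2.imwrite("pics/w2.png",r["color"][:,:,::-1])
s=ctrl.state();print(s["time"],np.round(s["qpos"],2));plan(s,(.506,-.009,.18),34,5,-1)
```

```text
2.3333 [ 0.43  0.31 -0.61  1.9   0.21  1.    0.31]
pos [ 0.5031 -0.0104  0.1818] psi 33.56 dpsi 0.4 row mm 0.7 deg -0.09
[[0.0006, 0.0001, 0.0004, -0.0015, -1], [0.0006, 0.0001, 0.0004, -0.0015, -1], [0.0006, 0.0001, 0.0004, -0.0015, -1], [0.0006, 0.0001, 0.0004, -0.0015, -1], [0.0006, 0.0001, 0.0004, -0.0015, -1]]
```

View pics/w2.png

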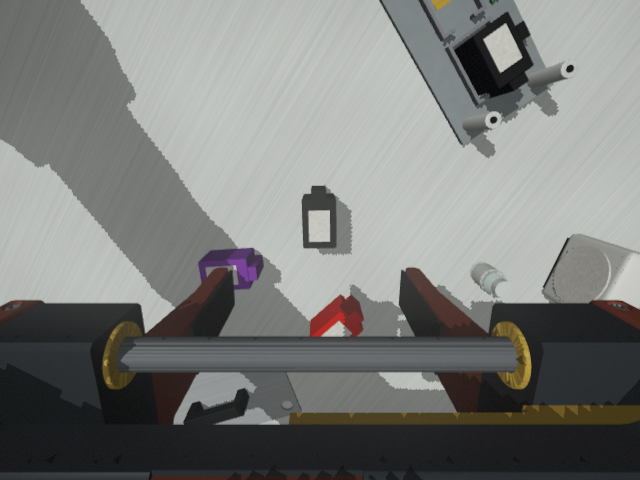

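Run:
```python
from h import *
r=load("w2.npz")
im=cv2.resize(r["color"][175:260,285:360,::-1],None,fx=7,fy=7,interpolation=cv2.INTER_CUBIC);cv2.imwrite("pics/z5.png",im)
t=load("top0.npz");w1=load("w1.npz")
def label(r,box):
    x0,y0,x1,y1=box;g=r["color"][y0:y1,x0:x1].astype(int)
    d=(g.max(2)<75).astype(np.uint8);d=cv2.morphologyEx(d,cv2.MORPH_OPEN,np.ones((2,2)))
    c=max(cv2.findContours(d,0,1)[0],key=cv2.contourArea)
    f=cv2.erode(cv2.drawContours(np.zeros_like(d),[cv2.convexHull(c)],-1,1,-1),np.ones((3,3)))
    l=f*(g.min(2)>100);c=max(cv2.findContours(l.astype(np.uint8),0,1)[0],key=cv2.contourArea)
    k=cv2.drawContours(np.zeros_like(d),[c],-1,1,-1);m=cv2.moments(k,True)
    return np.array([m["m10"]/m["m00"]+x0,m["m01"]/m["m00"]+y0]),cv2.boxPoints(cv2.minAreaRect(c))+[x0,y0]
L={}
for n,rr,b in(("t",t,(338,272,368,300)),("w1",w1,(380,60,455,150)),("w2",r,(295,180,345,258))):
    L[n]=label(rr,b);c,B=L[n];W=np.array([plane(rr,p,.04) for p in B])
    e1,e2=W[1]-W[0],W[2]-W[1];print(n,c.round(1),plane(rr,c,.04).round(4),[ (round(1e3*np.linalg.norm(e),1),round(np.degrees(np.arctan2(e[1],e[0])),1)) for e in(e1,e2)])
print(tri(w1,L["w1"][0],r,L["w2"][0]),tri(t,L["t"][0],r,L["w2"][0]),tri(t,L["t"][0],w1,L["w1"][0]))
s=np.array([.5031,-.0104,.03]);print(proj(r,s))
u,v=np.round(L["w2"][0]).astype(int)
```

```text
t [352.6 284. ] [ 0.5065 -0.0089  0.04  ] [(np.float64(30.2), np.float64(-54.4)), (np.float64(19.9), np.float64(-145.0))]
w1 [418.3 107.1] [ 0.5056 -0.0068  0.04  ] [(np.float64(20.6), np.float64(29.5)), (np.float64(32.6), np.float64(-54.0))]
w2 [318.6 225.4] [ 0.5052 -0.007   0.04  ] [(np.float64(19.6), np.float64(33.7)), (np.float64(31.0), np.float64(-55.8))]
(array([ 0.50521802, -0.00693106,  0.0409364 ]), [np.float64(0.19), np.float64(0.19)]) (array([ 0.50758672, -0.00980791,  0.0248915 ]), [np.float64(0.49), np.float64(0.49)]) (array([ 0.50518133, -0.00811632,  0.04490493]), [np.float64(0.9), np.float64(0.9)])
[314.92781682 224.78408931]
```

View pics/z5.png

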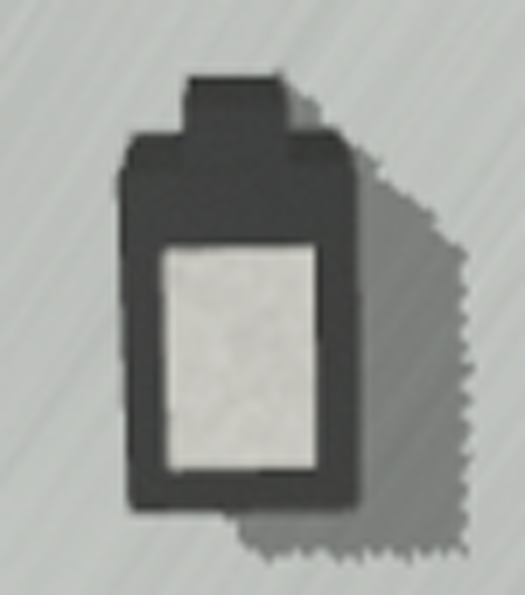

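Run:
```python
from h import *;from cell import ctrl
plan(ctrl.state(),(.5037,-.0048,.045),34.1,5,-1)
```

```text
pos [ 0.5031 -0.0104  0.1818] psi 33.56 dpsi 0.5 row mm 27.400000000000002 deg -0.11
[[0.0008, -0.0007, 0.0274, -0.0019, -1], [0.0008, -0.0007, 0.0274, -0.0019, -1], [0.0008, -0.0007, 0.0274, -0.0019, -1], [0.0008, -0.0007, 0.0274, -0.0019, -1], [0.0008, -0.0007, 0.0274, -0.0019, -1]]
```

>>> {"fn": "step_arm", "kwargs": {"deltas": [[0.001,-0.001,0.024,-0.002,-1],[0.001,-0.001,0.024,-0.002,-1],[0.001,-0.001,0.024,-0.002,-1],[0.001,-0.001,0.024,-0.002,-1],[0,0,0.02,-0.002,-1]]}}

```text
time: 2.75
eef_pos: [0.5076, -0.0074, 0.0664]
eef_rot: [0.001, 0.957, 0.291, 0.001]
force: [0.2, -0.7, -0.1]
finger_gap: 0.0878
```

Run:
```python
from h import *;from cell import ctrl
r=ctrl.read_camera("wrist");np.savez("w3.npz",**r);cv2.imwrite("pics/w3.png",r["color"][:,:,::-1])
plan(ctrl.state(),(.5037,-.0048,.014),34.1,5,-1)
```

```text
pos [ 0.5054 -0.0079  0.0632] psi 33.86 dpsi 0.2 row mm 9.9 deg -0.05
[[0.0001, -0.0007, 0.0098, -0.0008, -1], [0.0001, -0.0007, 0.0098, -0.0008, -1], [0.0001, -0.0007, 0.0098, -0.0008, -1], [0.0001, -0.0007, 0.0098, -0.0008, -1], [0.0001, -0.0007, 0.0098, -0.0008, -1]]
```

View pics/w3.png

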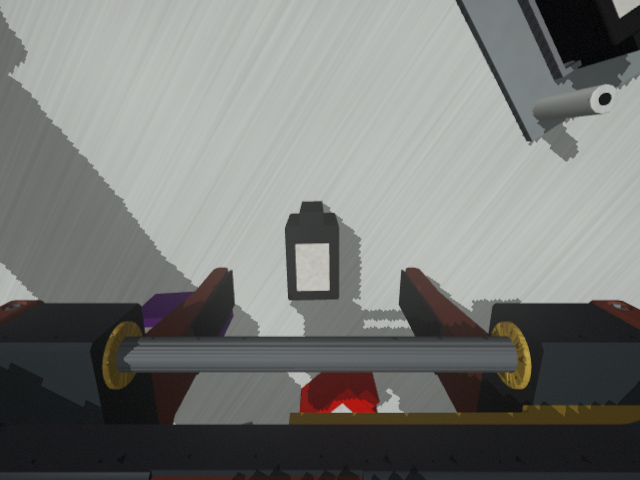

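Run:
```python
from h import *
r=load("w3.npz");g=r["color"].astype(int)
x0,y0,x1,y1=275,195,345,310;p=g[y0:y1,x0:x1]
l=(p.min(2)>100).astype(np.uint8); l[:46]=0;l[:, :18]=0;l[:,58:]=0;l[100:]=0
c=max(cv2.findContours(l,0,1)[0],key=cv2.contourArea);m=cv2.moments(c);uv=np.array([m["m10"]/m["m00"]+x0,m["m01"]/m["m00"]+y0]);rr=cv2.minAreaRect(c);print(uv,rr)
P=plane(r,uv,.04);print("label",P.round(4))
d=(p.max(2)<75);col=d[:, 30:45].mean(1);print("far edge rows",y0+np.where(col>.5)[0][-1])
far=plane(r,(313,y0+np.where(col>.5)[0][-1]+.5),.04);print("far",far.round(4),"dist",np.linalg.norm(far-P))
cen=far+.024*np.array([np.cos(np.radians(124)),np.sin(np.radians(124)),0]);print("centre",cen.round(4))
row=d[75:100].mean(0);i=np.where(row>.5)[0];print("lr",x0+i[0],x0+i[-1]); a=plane(r,(x0+i[0]-.5,285),.04);b=plane(r,(x0+i[-1]+.5,285),.04);print(a.round(4),b.round(4),np.linalg.norm(a-b),np.degrees(np.arctan2(*(b-a)[1::-1])))
```

```text
[312.22999248 266.54270061] ((37.0, 72.0), (48.0, 34.0), 90.0)
label [ 0.5055 -0.007   0.04  ]
far edge rows 299
far [ 0.518  -0.0249  0.04  ] dist 0.02185573750022846
centre [ 0.5045 -0.005   0.04  ]
lr 288 338
[ 0.4995 -0.0255  0.04  ] [ 0.5256 -0.008   0.04  ] 0.03142049787591928 33.79866043053668
```

>>> {"fn": "step_arm", "kwargs": {"deltas": [[0.0,-0.001,0.012,-0.001,-1],[0.0,-0.001,0.012,-0.001,-1],[0.0005,-0.001,0.011,0,-1],[0,0,0.009,0,-1],[0,0,0.004,0,-1]]}}

```text
time: 3.22
eef_pos: [0.5039, -0.0078, 0.0133]
eef_rot: [0.001, 0.957, 0.29, -0.002]
force: [0.3, 0.5, 0.4]
finger_gap: 0.0878
```

Run:
```python
from h import *;from cell import ctrl
plan(ctrl.state(),(.5043,-.005,.014),34.1,1,-1)
```

```text
pos [ 0.5039 -0.0078  0.0133] psi 33.73 dpsi 0.4 row mm 2.9 deg -0.37
[[0.0019, -0.0021, -0.0007, -0.0065, -1]]
```

>>> {"fn": "step_arm", "kwargs": {"deltas": [[0.001,-0.002,-0.001,-0.006,-1],[0.0005,0,0,0,1],[0,0,0,0,1],[0,0,0,0,1],[0,0,0,0,1]], "newtons": 30}}

```text
time: 3.63
eef_pos: [0.5051, -0.005, 0.0153]
eef_rot: [0.001, 0.956, 0.293, -0.001]
force: [0.0, 0.2, 0.4]
finger_gap: 0.065
```

>>> {"fn": "step_arm", "kwargs": {"deltas": [[0,0,0,0,1],[0,0,0,0,1],[0,0,0,0,1],[0,0,0,0,1],[0,0,0,0,1]]}}

```text
time: 4.05
eef_pos: [0.5058, -0.0054, 0.0165]
eef_rot: [0.002, 0.956, 0.293, -0.0]
force: [-1.1, -0.3, -1.0]
finger_gap: 0.0323
```

Run:
```python
from h import *;from cell import ctrl
s=ctrl.state();print(s["time"],s["finger_gap"],s["force"],np.round(s["qpos"],2))
r=ctrl.read_camera("wrist");np.savez("w4.npz",**r);cv2.imwrite("pics/w4.png",r["color"][:,:,::-1])
plan(ctrl.state(),(.5043,-.005,.1),34.1,5,1)
```

```text
4.05 0.032271371048125844 [-1.08520114 -0.27619844 -0.98520305] [ 0.3   0.55 -0.49  2.04  0.42  0.66  0.12]
pos [ 0.5058 -0.0054  0.0165] psi 34.09 dpsi 0.0 row mm 16.7 deg -0.0
[[-0.0002, -0.0002, -0.0167, -0.0, 1], [-0.0002, -0.0002, -0.0167, -0.0, 1], [-0.0002, -0.0002, -0.0167, -0.0, 1], [-0.0002, -0.0002, -0.0167, -0.0, 1], [-0.0002, -0.0002, -0.0167, -0.0, 1]]
```

View pics/w4.png

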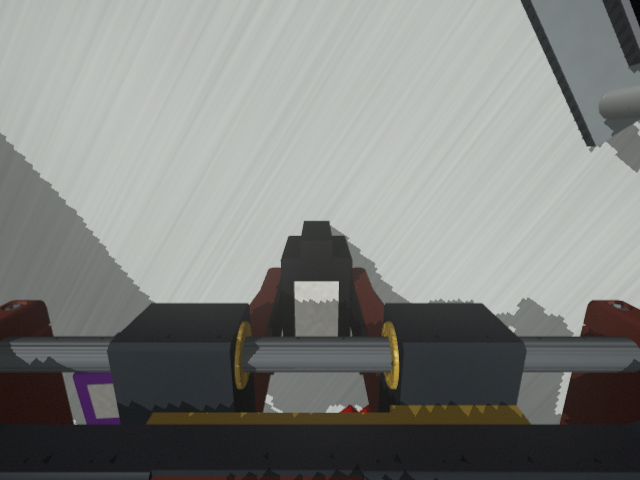

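>>> {"fn": "step_arm", "kwargs": {"deltas": [[0,0,-0.012,0,1],[0,0,-0.02,0,1],[0,0,-0.025,0,1],[0,0,-0.025,0,1],[0,0,-0.025,0,1]]}}

```text
time: 4.52
eef_pos: [0.5012, -0.0043, 0.1244]
eef_rot: [-0.001, 0.956, 0.294, -0.006]
force: [-0.0, -0.4, -0.9]
finger_gap: 0.0319
```

Run:
```python
from h import *;from cell import ctrl
s=ctrl.state();print(s["finger_gap"],np.round(s["force"],2))
plan(ctrl.state(),(.4866,.2207,.17),-111.4,25,1,-145.5)
```

```text
0.031899605966977065 [-0.   -0.43 -0.87]
pos [ 0.5012 -0.0043  0.1244] psi 34.21 dpsi -145.5 row mm 9.2 deg 5.82
[[0.0046, -0.0078, -0.0018, 0.1016, 1], [0.0037, -0.0082, -0.0018, 0.1016, 1], [0.0029, -0.0085, -0.0018, 0.1016, 1], [0.002, -0.0088, -0.0018, 0.1016, 1], [0.0011, -0.0089, -0.0018, 0.1016, 1]]
[[0.0002, -0.009, -0.0018, 0.1016, 1], [-0.0007, -0.009, -0.0018, 0.1016, 1], [-0.0016, -0.0089, -0.0018, 0.1016, 1], [-0.0025, -0.0087, -0.0018, 0.1016, 1], [-0.0034, -0.0084, -0.0018, 0.1016, 1]]
[[-0.0042, -0.008, -0.0018, 0.1016, 1], [-0.005, -0.0075, -0.0018, 0.1016, 1], [-0.0057, -0.007, -0.0018, 0.1016, 1], [-0.0064, -0.0063, -0.0018, 0.1016, 1], [-0.007, -0.0057, -0.0018, 0.1016, 1]]
[[-0.0076, -0.0049, -0.0018, 0.1016, 1], [-0.008, -0.0041, -0.0018, 0.1016, 1], [-0.0084, -0.0033, -0.0018, 0.1016, 1], [-0.0087, -0.0024, -0.0018, 0.1016, 1], [-0.0089, -0.0015, -0.0018, 0.1016, 1]]
[[-0.009, -0.0006, -0.0018, 0.1016, 1], [-0.009, 0.0003, -0.0018, 0.1016, 1], [-0.0089, 0.0012, -0.0018, 0.1016, 1], [-0.0088, 0.0021, -0.0018, 0.1016, 1], [-0.0085, 0.003, -0.0018, 0.1016, 1]]
```

>>> {"fn": "step_arm", "kwargs": {"deltas": [[0.0045,-0.008,-0.002,0.08,1],[0.0037,-0.008,-0.002,0.1,1],[0.003,-0.0085,-0.002,0.1,1],[0.002,-0.009,-0.002,0.1,1],[0.001,-0.009,-0.002,0.1,1]]}}

```text
time: 4.93
eef_pos: [0.5004, 0.0407, 0.1451]
eef_rot: [0.001, 0.999, 0.048, -0.0]
force: [0.0, -0.3, -0.4]
finger_gap: 0.032
```

>>> {"fn": "step_arm", "kwargs": {"deltas": [[0.0,-0.009,-0.002,0.1,1],[-0.0007,-0.009,-0.002,0.1,1],[-0.0015,-0.009,-0.002,0.1,1],[-0.0025,-0.0085,-0.002,0.1,1],[-0.0035,-0.0085,-0.002,0.1,1]]}}

```text
time: 5.35
eef_pos: [0.496, 0.0891, 0.1599]
eef_rot: [-0.0, 0.977, -0.212, 0.001]
force: [-0.1, 0.8, -1.3]
finger_gap: 0.0318
```

Run:
```python
from h import *;from cell import ctrl
s=ctrl.state();print(s["time"],s["finger_gap"],np.round(s["qpos"],2))
dp=-111.4-psi(s)
plan(s,(.4866,.2207,.17),-111.4,15,1,float(dp))
```

```text
5.35 0.03183674010633201 [ 0.08  0.31 -0.43  1.94  0.16  0.93 -0.85]
pos [0.496  0.0891 0.1599] psi -24.52 dpsi -86.9 row mm 8.8 deg 5.79
[[-0.0042, -0.0077, -0.0007, 0.1011, 1], [-0.005, -0.0073, -0.0007, 0.1011, 1], [-0.0057, -0.0067, -0.0007, 0.1011, 1], [-0.0063, -0.0061, -0.0007, 0.1011, 1], [-0.0069, -0.0054, -0.0007, 0.1011, 1]]
[[-0.0074, -0.0047, -0.0007, 0.1011, 1], [-0.0079, -0.0039, -0.0007, 0.1011, 1], [-0.0082, -0.0031, -0.0007, 0.1011, 1], [-0.0085, -0.0023, -0.0007, 0.1011, 1], [-0.0087, -0.0014, -0.0007, 0.1011, 1]]
[[-0.0088, -0.0005, -0.0007, 0.1011, 1], [-0.0088, 0.0004, -0.0007, 0.1011, 1], [-0.0087, 0.0012, -0.0007, 0.1011, 1], [-0.0085, 0.0021, -0.0007, 0.1011, 1], [-0.0083, 0.003, -0.0007, 0.1011, 1]]
```

>>> {"fn": "step_arm", "kwargs": {"deltas": [[-0.0042,-0.0077,-0.001,0.1,1],[-0.005,-0.0073,-0.001,0.1,1],[-0.0057,-0.0067,-0.001,0.1,1],[-0.0063,-0.006,-0.001,0.1,1],[-0.007,-0.0054,-0.001,0.1,1]]}}

```text
time: 5.77
eef_pos: [0.4915, 0.1367, 0.1695]
eef_rot: [-0.002, 0.889, -0.458, 0.001]
force: [-0.4, 0.2, -1.3]
finger_gap: 0.0317
```

>>> {"fn": "step_arm", "kwargs": {"deltas": [[-0.0074,-0.0047,-0.001,0.1,1],[-0.008,-0.004,0,0.1,1],[-0.0082,-0.003,0,0.1,1],[-0.0085,-0.0023,0,0.1,1],[-0.0087,-0.0014,0,0.1,1]]}}

```text
time: 6.18
eef_pos: [0.4875, 0.1845, 0.175]
eef_rot: [-0.003, 0.74, -0.672, -0.001]
force: [0.4, 0.6, 0.6]
finger_gap: 0.0321
```

>>> {"fn": "step_arm", "kwargs": {"deltas": [[-0.0088,-0.0005,0,0.1,1],[-0.0088,0.0004,0,0.1,1],[-0.0087,0.0012,0,0.1,1],[-0.0085,0.002,0,0.1,1],[-0.005,0.001,0,0.05,1]]}}

```text
time: 6.6
eef_pos: [0.4847, 0.229, 0.1793]
eef_rot: [0.004, -0.562, 0.827, 0.003]
force: [-0.2, 0.6, -0.4]
finger_gap: 0.0318
```

Run:
```python
from h import *;from cell import ctrl
s=ctrl.state();print(s["time"],s["finger_gap"],np.round(s["qpos"],2))
dp=-111.4-psi(s)
plan(s,(.4866,.2207,.17),-111.4,5,1)
r=ctrl.read_camera("wrist");np.savez("w5.npz",**r);cv2.imwrite("pics/w5.png",r["color"][:,:,::-1])
```

```text
6.6 0.03179579234631328 [-0.36  0.31 -0.21  1.86  0.07  0.97 -2.54]
pos [0.4847 0.229  0.1793] psi -111.56 dpsi 0.2 row mm 2.5 deg -0.03
[[0.0014, -0.001, 0.0018, -0.0006, 1], [0.0014, -0.001, 0.0018, -0.0006, 1], [0.0014, -0.001, 0.0018, -0.0006, 1], [0.0014, -0.001, 0.0018, -0.0006, 1], [0.0014, -0.001, 0.0018, -0.0006, 1]]
```

View pics/w5.png

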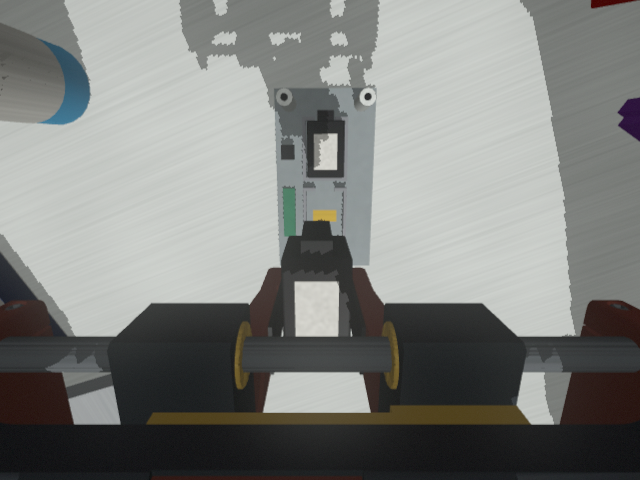

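>>> {"fn": "step_arm", "kwargs": {"deltas": [[0.0014,-0.001,0.012,0,1],[0.0014,-0.001,0.014,0,1],[0.0014,-0.001,0.014,0,1],[0.0014,-0.001,0.012,0,1],[0.001,-0.001,0.01,0,1]]}}

```text
time: 7.07
eef_pos: [0.4878, 0.2252, 0.121]
eef_rot: [0.008, -0.567, 0.824, 0.004]
force: [0.9, -0.2, -1.6]
finger_gap: 0.0317
```

>>> {"fn": "step_arm", "kwargs": {"deltas": [[0,0,0,0,1],[0,0,0,0,1],[0,0,0,0,1],[0,0,0,0,1],[0,0,0,0,1]]}}

```text
time: 7.48
eef_pos: [0.4872, 0.2244, 0.1214]
eef_rot: [0.007, -0.568, 0.823, 0.005]
force: [0.1, 0.2, -1.5]
finger_gap: 0.0322
```

Run:
```python
from h import *;from cell import ctrl
r=ctrl.read_camera("wrist");np.savez("w6.npz",**r);cv2.imwrite("pics/w6.png",r["color"][:,:,::-1])
s=ctrl.state();print(s["time"],s["finger_gap"],s["eef_pos"],psi(s))
```

```text
7.5333 0.03194875529843498 [0.48735123 0.22438709 0.12144924] -110.77910666746645
```

View pics/w6.png

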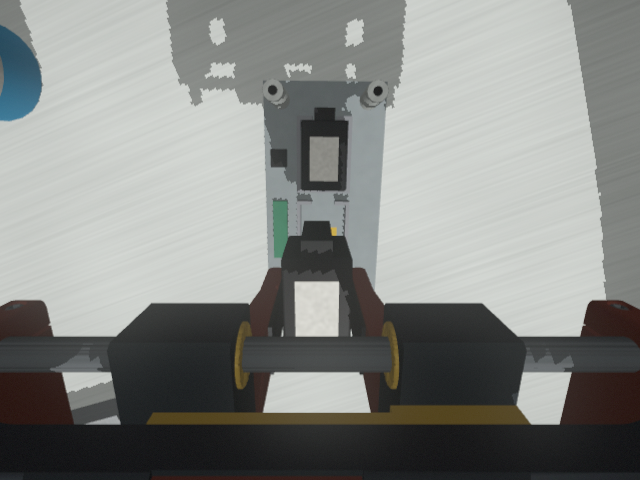

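Run:
```python
from h import *
w5=load("w5.npz");w6=load("w6.npz");t=load("top0.npz")
a=[dotref(w5,p,3) for p in((284,97),(368,97))];b=[dotref(w6,p,4) for p in((273,91),(378,91))]
tt=[(250.2,243.4),(279.0,253.7)]
print(np.round(a,1).tolist(),np.round(b,1).tolist())
W=[]
for i in range(2):
    print(i+1,tri(w5,a[i],w6,b[i]),tri(t,tt[i],w6,b[i]),plane(w5,a[i],.052).round(4),plane(w6,b[i],.052).round(4));W.append(plane(w6,b[i],.052))
for W in ([plane(w6,q,.052) for q in b],[plane(w5,q,.052) for q in a]):
    d=W[0]-W[1];print("sep",np.linalg.norm(d),"yaw",np.degrees(np.arctan2(d[1],d[0]))-90)
    o,y,e=rigid(POST[1:],W);print(o.round(4),np.degrees(y),e)
    bay=o+np.array([np.cos(y),np.sin(y)])*-.0335;print("bay",bay.round(4))
# seated pack label and crop
im=cv2.resize(w6["color"][70:300,245:400,::-1],None,fx=2.6*1.3,fy=2.6,interpolation=cv2.INTER_CUBIC)
im=cv2.resize(w6["color"][75:275,250:400,::-1],None,fx=3,fy=3,interpolation=cv2.INTER_CUBIC);cv2.imwrite("pics/z6.png",im)
```

```text
[[283.5, 96.3], [367.3, 96.2]] [[272.1, 89.7], [377.5, 90.1]]
1 (array([0.59945842, 0.21466566, 0.05084995]), [np.float64(0.11), np.float64(0.11)]) (array([0.60234051, 0.21593892, 0.03507283]), [np.float64(0.12), np.float64(0.12)]) [0.5993 0.2145 0.052 ] [0.5992 0.2147 0.052 ]
2 (array([0.57343479, 0.15319559, 0.06314285]), [np.float64(0.06), np.float64(0.06)]) (array([0.5749431 , 0.15029987, 0.04868668]), [np.float64(0.17), np.float64(0.17)]) [0.5743 0.1512 0.052 ] [0.5745 0.151  0.052 ]
sep 0.06825712907759166 yaw -21.183290175159215
[0.5178 0.2096] -21.183290175159215 [[-0.05, -0.12], [0.05, 0.12]]
bay [0.4866 0.2217]
sep 0.06811138908901933 yaw -21.622831674639514
[0.518  0.2102] -21.62283167463952 [[-0.02, -0.05], [0.02, 0.05]]
bay [0.4869 0.2225]
```

View pics/z6.png

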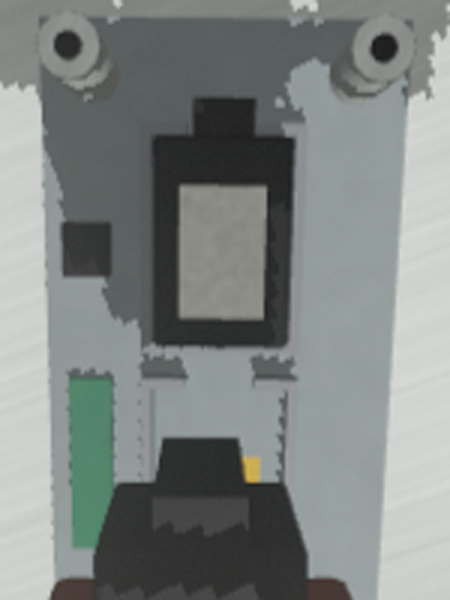

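Run:
```python
from h import *
for n,p,q,rows in(("w6.npz",np.array([.48735,.22439,.12145]),None,(220.7,235.5)),("w4.npz",np.array([.5058,-.0054,.0165]),None,(220.7,235.5))):
    r=load(n);g=r["color"].astype(int).max(2)
    print(n,g[214:262,316].tolist())
    ps=-110.78 if n=="w6.npz" else 34.1
    ps=np.radians(ps);x=np.array([np.cos(ps),np.sin(ps)]);y=np.array([np.sin(ps),-np.cos(ps)])
    P=plane(r,(316.5,220.7),p[2]-.0165)[:2]-p[:2];print("tab outer bottom in tool x,y",1e3*P@x,1e3*P@y)
    row=g[226];i=np.where(row[290:345]<70)[0]+290;print(i[0],i[-1]);
    for u in(i[0]-.5,i[-1]+.5):
        P=plane(r,(u,226),p[2]-.008)[:2]-p[:2];print(1e3*P@x,1e3*P@y)
```

```text
w6.npz [156, 156, 156, 157, 155, 156, 134, 62, 45, 44, 46, 47, 46, 46, 46, 47, 45, 46, 47, 45, 46, 45, 48, 47, 47, 46, 52, 65, 70, 70, 70, 69, 70, 70, 71, 64, 51, 49, 49, 49, 49, 48, 48, 47, 48, 51, 49, 50]
tab outer bottom in tool x,y -0.9279566000240161 -32.686016635297236
304 329
-7.675792208868378 -31.654452056245837
6.079434975138633 -31.697202376048743
w4.npz [191, 189, 189, 189, 190, 192, 167, 76, 59, 59, 58, 56, 57, 57, 57, 57, 56, 56, 54, 56, 56, 55, 55, 53, 56, 52, 55, 59, 58, 58, 57, 58, 59, 58, 57, 56, 56, 56, 55, 56, 54, 56, 54, 53, 53, 54, 53, 53]
tab outer bottom in tool x,y 0.9880253166712725 -32.19073289319389
304 329
-5.8723478406903915 -31.21685970512936
7.8796087911784305 -31.21053504902893
```

>>> {"fn": "step_arm", "kwargs": {"deltas": [[0.001,0,0.008,0.004,1],[0.001,0,0.012,0.004,1],[0.001,0,0.012,0.002,1],[0.001,0,0.01,0,1],[0,0,0.008,0,1]]}}

```text
time: 7.95
eef_pos: [0.4884, 0.2227, 0.0714]
eef_rot: [0.011, -0.564, 0.826, 0.004]
force: [-0.4, -0.3, -1.3]
finger_gap: 0.0316
```

Run:
```python
from h import *;from cell import ctrl
r=ctrl.read_camera("wrist");np.savez("w7.npz",**r);cv2.imwrite("pics/w7.png",r["color"][:,:,::-1])
s=ctrl.state();print(s["time"],s["eef_rot"],np.round(s["force"],1));plan(s,(.4856,.2212,.045),-111.3,5,1)
```

```text
8.0 [ 0.0098258  -0.56363703  0.82595145  0.00457741] [-0.6  0.1 -2.3]
pos [0.4876 0.2224 0.07  ] psi -111.38 dpsi 0.1 row mm 5.0 deg -0.02
[[0.0005, 0.0003, 0.005, -0.0003, 1], [0.0005, 0.0003, 0.005, -0.0003, 1], [0.0005, 0.0003, 0.005, -0.0003, 1], [0.0005, 0.0003, 0.005, -0.0003, 1], [0.0005, 0.0003, 0.005, -0.0003, 1]]
```

View pics/w7.png

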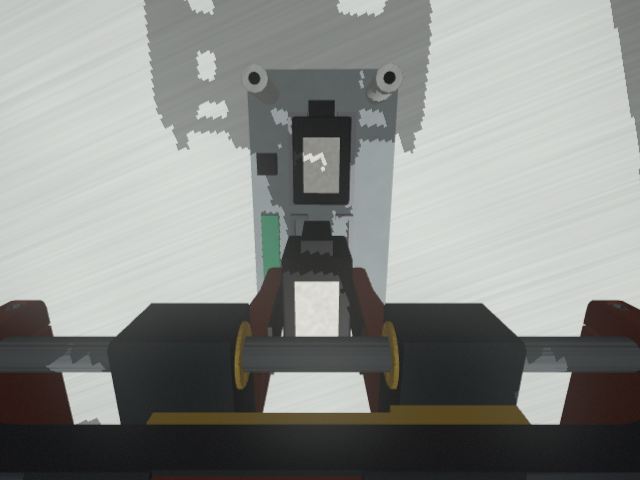

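```bash
cat > rel.py <<'E'
from h import *
def rel(r,p1,p2,s,w=4,h=.0165):
    a=[dotref(r,p,w) for p in(p1,p2)];W=[plane(r,q,.052) for q in a];o,y,e=rigid(POST[1:],W)
    bay=o+np.array([np.cos(y),np.sin(y)])*-.0335
    p=np.array(s["eef_pos"]);M=rot(s)
    bot=p[2]-h
    P=plane(r,(316.5,220.7),bot)[:2]
    u=-M[:2,1]/np.linalg.norm(M[:2,1])
    pc=P-.032*u
    d=bay-pc
    print("posts",np.round(a,1).tolist(),"sep",np.linalg.norm(W[0]-W[1]).round(4),"bay",bay.round(4),"yaw",np.degrees(y).round(2),"packyaw",np.degrees(np.arctan2(u[1],u[0])).round(2),"pack",pc.round(4),"need world",(1e3*d).round(1),"tool xy",(1e3*(M[:2,:2].T@d)).round(1),"tilt z",M[:,2].round(4),"zbot",bot.round(4))
E
python3 - <<'E'
from rel import *;from cell import ctrl
rel(load("w7.npz"),(254.5,78),(389.5,78),ctrl.state())
E
```

```text
posts [[254.7, 77.5], [389.6, 77.4]] sep 0.0682 bay [0.4867 0.2222] yaw -21.64 packyaw -21.38 pack [0.4893 0.2236] need world [-2.6 -1.4] tool xy [2.3 1.9] tilt z [ 0.0111  0.0186 -0.9998] zbot 0.0535
```

>>> {"fn": "step_arm", "kwargs": {"deltas": [[0.001,0.001,0.005,-0.002,1],[0.001,0.001,0.006,0,1],[0.0005,0,0.006,0,1],[0,0,0.006,0,1],[0,0,0.003,0,1]]}}

```text
time: 8.42
eef_pos: [0.4851, 0.2215, 0.0417]
eef_rot: [0.01, -0.565, 0.825, 0.005]
force: [-1.0, 0.6, -0.2]
finger_gap: 0.0317
```

Run:
```python
from rel import *;from cell import ctrl
s=ctrl.state();r=ctrl.read_camera("wrist");np.savez("w8.npz",**r);cv2.imwrite("pics/w8.png",r["color"][:,:,::-1])
t=ctrl.read_camera("side");cv2.imwrite("pics/s8.png",cv2.resize(t["color"][220:360,290:450,::-1],None,fx=4,fy=4,interpolation=cv2.INTER_CUBIC))
print(s["eef_pos"],ctrl.state()["eef_pos"],s["time"])
```

```text
[0.48508369 0.22150117 0.04165833] [0.48500859 0.2214908  0.04180537] 8.4167
```

View pics/w8.png

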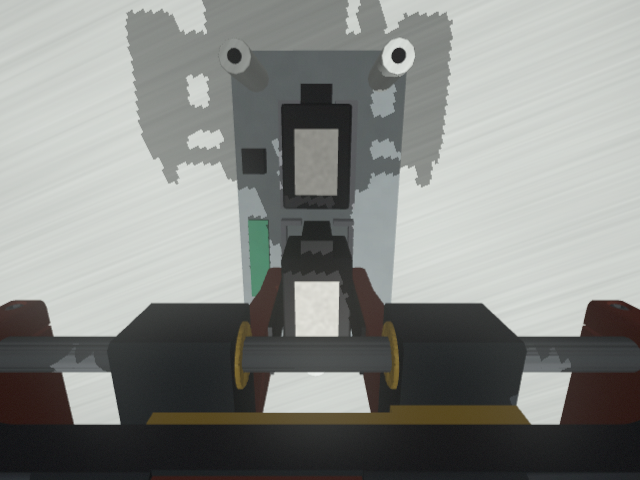

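View pics/s8.png

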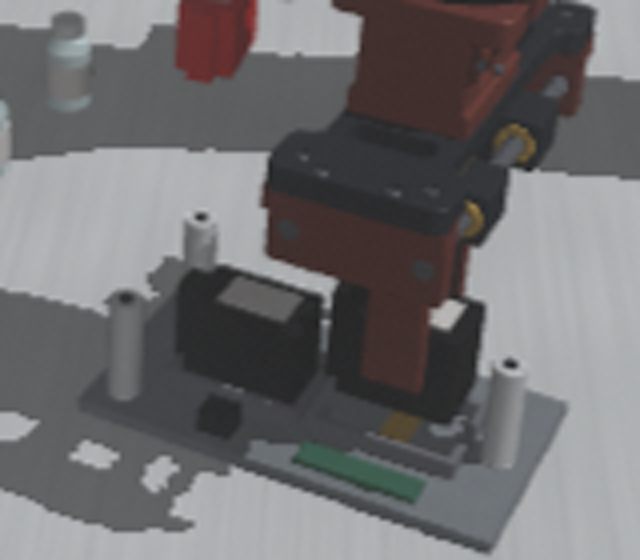

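Run:
```python
from rel import *;from cell import ctrl
r=load("w8.npz")
rel(r,(234.5,55.5),(398.5,55.5),ctrl.state(),6)
cv2.imwrite("pics/z8.png",cv2.resize(r["color"][180:290,240:400,::-1],None,fx=5,fy=5,interpolation=cv2.INTER_CUBIC))
```

```text
posts [[234.5, 55.2], [397.9, 55.7]] sep 0.068 bay [0.4869 0.2227] yaw -21.75 packyaw -21.24 pack [0.4862 0.2222] need world [0.7 0.5] tool xy [-0.7 -0.5] tilt z [ 0.0108  0.0187 -0.9998] zbot 0.0253
```

View pics/z8.png

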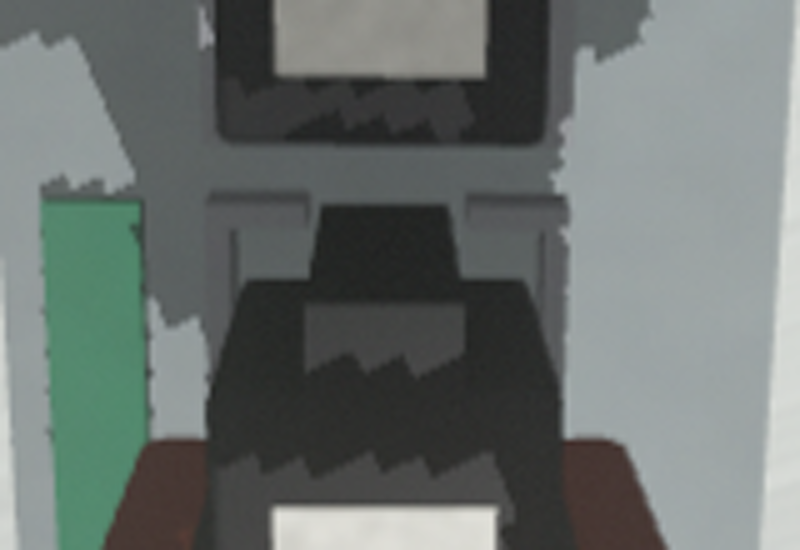

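The tab is centred in the notch: its centre is at x≈385 and the notch's at 388 in the zoom. I'll lower it.

>>> {"fn": "step_arm", "kwargs": {"deltas": [[-0.0005,-0.0005,0.003,-0.004,1],[0,0,0.004,-0.003,1],[0,0,0.004,0,1],[0,0,0.003,0,1],[0,0,0.001,0,1]]}}

```text
time: 8.93
eef_pos: [0.487, 0.2227, 0.0265]
eef_rot: [0.011, -0.568, 0.823, 0.004]
force: [0.8, -1.0, -0.9]
finger_gap: 0.0319
```

Run:
```python
from rel import *;from cell import ctrl
s=ctrl.state();r=ctrl.read_camera("wrist");np.savez("w9.npz",**r)
print(s["eef_pos"],s["force"],s["finger_gap"],psi(s))
cv2.imwrite("pics/z9.png",cv2.resize(r["color"][180:290,240:400,::-1],None,fx=5,fy=5,interpolation=cv2.INTER_CUBIC))
```

```text
[0.48697118 0.22265014 0.0264892 ] [ 0.75629279 -0.96690082 -0.89081942] 0.0319477065809365 -110.78939677124221
```

View pics/z9.png

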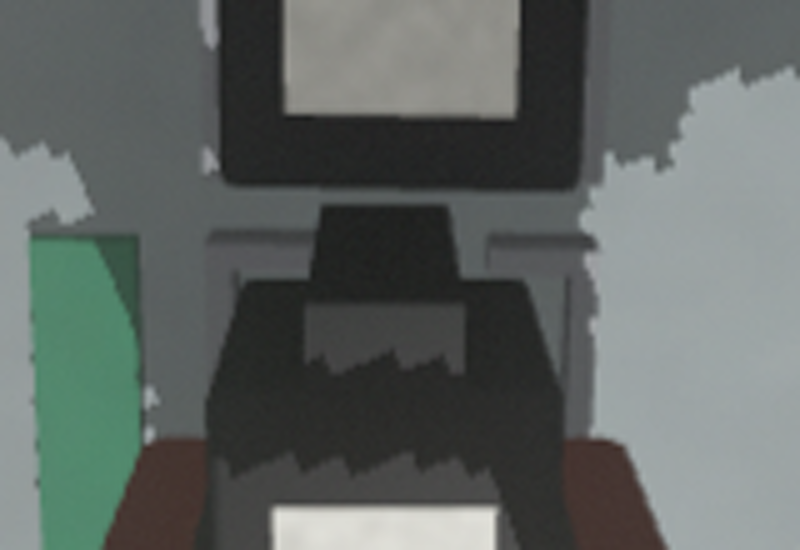

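>>> {"fn": "step_arm", "kwargs": {"deltas": [[0.001,0,-0.0005,0.006,1],[0.001,0,0,0.004,1],[0,0,0.001,0,1],[0,0,0.001,0,1],[0,0,0.001,0,1]]}}

```text
time: 9.4
eef_pos: [0.4864, 0.2207, 0.0242]
eef_rot: [0.011, -0.563, 0.826, 0.004]
force: [0.3, 0.6, -1.4]
finger_gap: 0.0319
```

Run:
```python
from rel import *;from cell import ctrl
s=ctrl.state();r=ctrl.read_camera("wrist");np.savez("w10.npz",**r)
print(s["eef_pos"],s["force"],s["finger_gap"],psi(s))
cv2.imwrite("pics/z10.png",cv2.resize(r["color"][180:290,240:400,::-1],None,fx=5,fy=5,interpolation=cv2.INTER_CUBIC))
```

```text
[0.48644382 0.22065477 0.02416261] [ 0.32542833  0.60725111 -1.40596882] 0.0319018963586757 -111.43658581374827
```

View pics/z10.png

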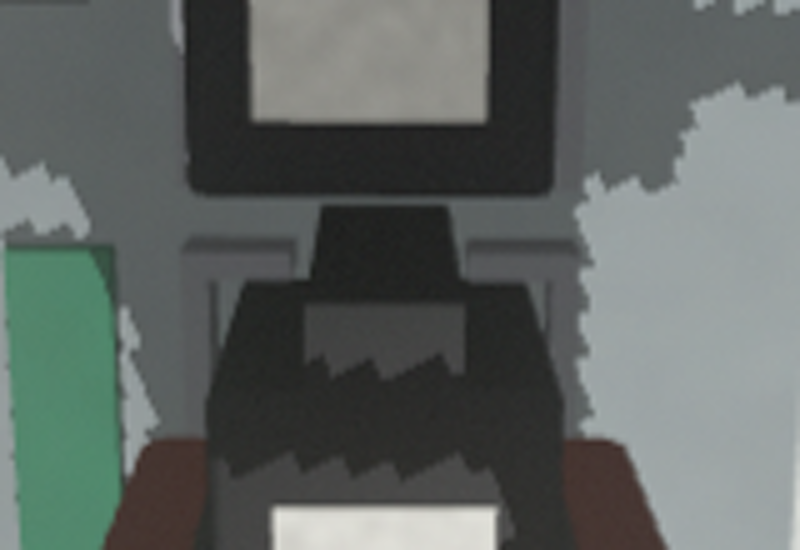

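>>> {"fn": "step_arm", "kwargs": {"deltas": [[0,0,0.0008,0,1],[0,0,0.0008,0,1],[0,0,0.0008,0,1],[0,0,0.0008,0,1],[0,0,0,0,1]]}}

```text
time: 9.87
eef_pos: [0.4865, 0.2208, 0.0231]
eef_rot: [0.011, -0.563, 0.826, 0.004]
force: [-0.2, -0.2, -1.6]
finger_gap: 0.0318
```

>>> {"fn": "step_arm", "kwargs": {"deltas": [[0,0,0.001,0,1],[0,0,0.0005,0,1],[0,0,0.0005,0,1],[0,0,0.0005,0,1],[0,0,0,0,1]]}}

```text
time: 10.28
eef_pos: [0.4867, 0.2209, 0.023]
eef_rot: [0.011, -0.563, 0.826, 0.004]
force: [0.7, 0.1, -0.2]
finger_gap: 0.0316
```

>>> {"fn": "step_arm", "kwargs": {"deltas": [[0,0,0.002,0,1],[0,0,0.002,0,1],[0,0,0.0015,0,1],[0,0,0.001,0,1],[0,0,0.001,0,1]]}}

```text
time: 10.7
eef_pos: [0.4872, 0.221, 0.0223]
eef_rot: [0.012, -0.563, 0.826, 0.003]
force: [-4.3, -1.2, 13.0]
finger_gap: 0.0318
```

Run:
```python
from rel import *;from cell import ctrl
s=ctrl.state();r=ctrl.read_camera("wrist");np.savez("w11.npz",**r)
print(s["eef_pos"],s["force"],s["finger_gap"],psi(s),s["wrist_torque"])
cv2.imwrite("pics/z11.png",cv2.resize(r["color"][180:290,240:400,::-1],None,fx=5,fy=5,interpolation=cv2.INTER_CUBIC))
t=ctrl.read_camera("side");cv2.imwrite("pics/s11.png",cv2.resize(t["color"][220:360,290:450,::-1],None,fx=4,fy=4,interpolation=cv2.INTER_CUBIC))
```

```text
[0.48720647 0.2209697  0.02234876] [-4.27936192 -1.15952268 12.98499057] 0.031818065696586545 -111.41129966130117 [-0.58053906  1.1080305   0.03431871]
```

View pics/z11.png

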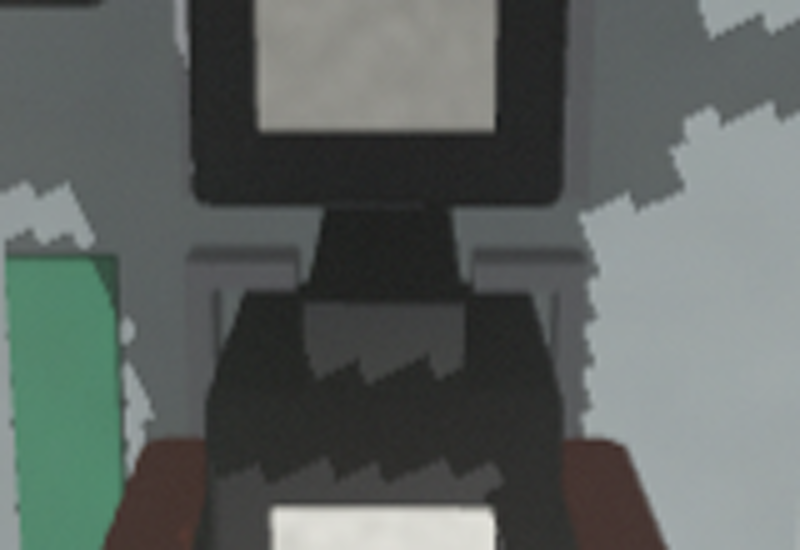

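View pics/s11.png

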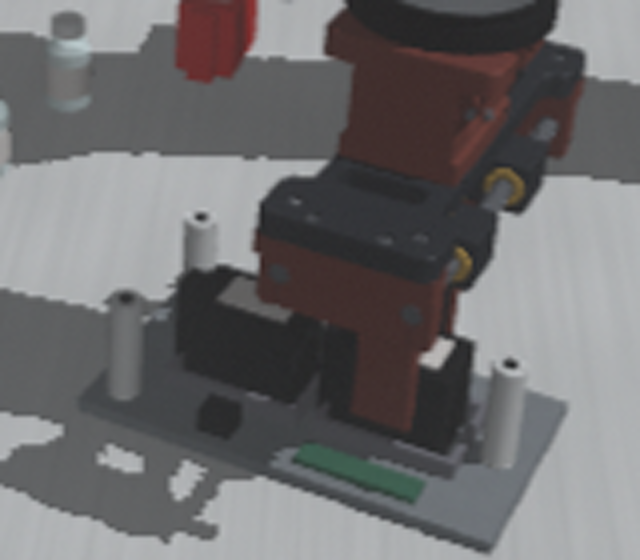

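>>> {"fn": "step_arm", "kwargs": {"deltas": [[0,0,-0.0005,0,0.2],[0,0,0,0,-0.1],[0,0,0,0,-0.2],[0,0,0,0,-0.2],[0,0,0,0,-0.2]]}}

```text
time: 11.22
eef_pos: [0.4878, 0.2213, 0.0227]
eef_rot: [0.013, -0.563, 0.826, 0.003]
force: [-0.5, -0.1, -0.4]
finger_gap: 0.0525
```

Run:
```python
from rel import *;from cell import ctrl
s=ctrl.state();r=ctrl.read_camera("wrist");np.savez("w12.npz",**r)
print(s["eef_pos"],s["force"],s["finger_gap"],psi(s),s["eef_rot"])
cv2.imwrite("pics/w12.png",r["color"][:,:,::-1])
```

```text
[0.48784619 0.22134324 0.02270442] [-0.51806194 -0.09580142 -0.40040765] 0.05252548983163829 -111.40242039688732 [ 0.0126527  -0.56341213  0.82607529  0.00250824]
```

View pics/w12.png

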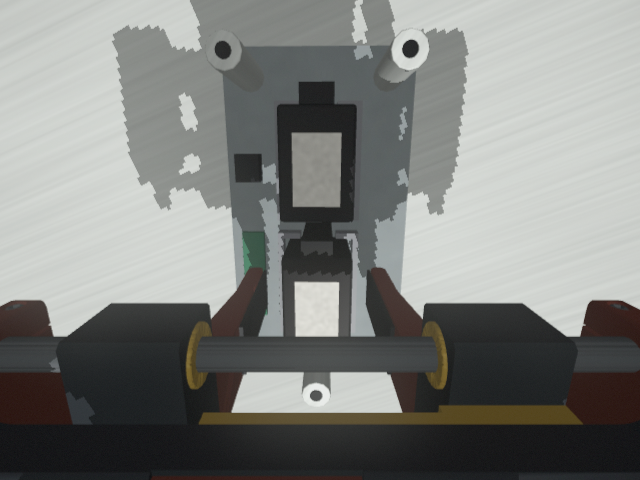

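>>> {"fn": "step_arm", "kwargs": {"deltas": [[0,0,-0.01,0,-0.2],[0,0,-0.016,0,-0.2],[0,0,-0.022,0,-0.2],[0,0,-0.03,0,-0.2],[0,0,-0.03,0,-0.2]]}}

```text
time: 11.68
eef_pos: [0.4814, 0.2174, 0.1295]
eef_rot: [0.006, -0.564, 0.826, 0.004]
force: [1.0, 0.1, -1.3]
finger_gap: 0.0524
```

Run:
```python
from rel import *;from cell import ctrl
s=ctrl.state();r=ctrl.read_camera("wrist");np.savez("w13.npz",**r)
cv2.imwrite("pics/w13.png",r["color"][:,:,::-1])
t=ctrl.read_camera("side");cv2.imwrite("pics/s13.png",cv2.resize(t["color"][220:360,290:450,::-1],None,fx=4,fy=4,interpolation=cv2.INTER_CUBIC))
print(s["time"],np.round(s["qpos"],2),s["eef_rot"])
plan(s,(.5306,-.2647,.2),-38.1,20,-1)
```

```text
11.6833 [-0.35  0.36 -0.2   1.93  0.08  0.85 -2.53] [ 0.00565031 -0.5638154   0.82587274  0.00380741]
pos [0.4814 0.2174 0.1295] psi -111.36 dpsi 73.3 row mm 24.5 deg -3.66
[[0.0215, -0.0111, -0.0038, -0.0639, -1], [0.0222, -0.0097, -0.0038, -0.0639, -1], [0.0227, -0.0082, -0.0038, -0.0639, -1], [0.0232, -0.0068, -0.0038, -0.0639, -1], [0.0236, -0.0053, -0.0038, -0.0639, -1]]
[[0.0239, -0.0038, -0.0038, -0.0639, -1], [0.0241, -0.0022, -0.0038, -0.0639, -1], [0.0242, -0.0007, -0.0038, -0.0639, -1], [0.0242, 0.0009, -0.0038, -0.0639, -1], [0.0241, 0.0024, -0.0038, -0.0639, -1]]
[[0.0239, 0.0039, -0.0038, -0.0639, -1], [0.0236, 0.0055, -0.0038, -0.0639, -1], [0.0232, 0.007, -0.0038, -0.0639, -1], [0.0227, 0.0084, -0.0038, -0.0639, -1], [0.0221, 0.0099, -0.0038, -0.0639, -1]]
[[0.0214, 0.0112, -0.0038, -0.0639, -1], [0.0207, 0.0126, -0.0038, -0.0639, -1], [0.0198, 0.0139, -0.0038, -0.0639, -1], [0.0189, 0.0151, -0.0038, -0.0639, -1], [0.0179, 0.0163, -0.0038, -0.0639, -1]]
```

View pics/w13.png

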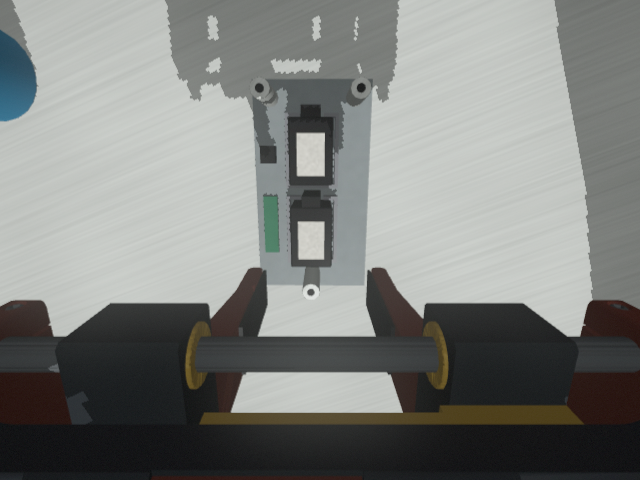

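View pics/s13.png

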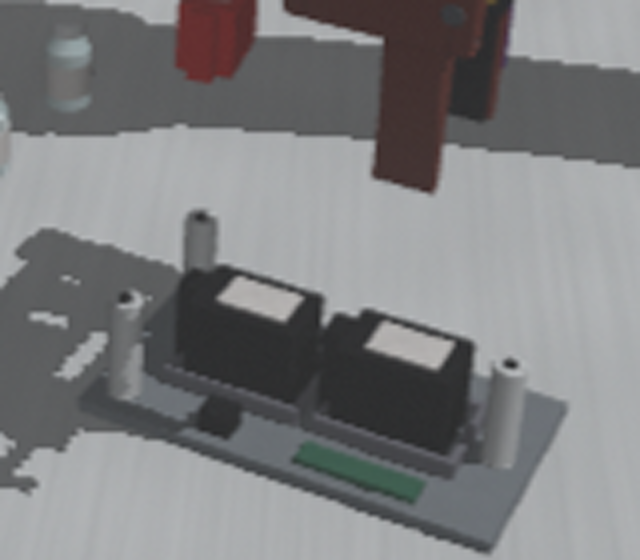

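Run:
```python
from rel import *
A=load("w12.npz");B=load("w13.npz")
pa=[(316,395.5),(223,49.5),(410.5,48.5)];pb=[(311,292.5),(260,88),(361,88)]
pa=[dotref(A,p,6) for p in pa];pb=[dotref(B,p,3) for p in pb]
print(np.round(pa,1).tolist(),np.round(pb,1).tolist())
for a,b in zip(pa,pb): print(tri(A,a,B,b))
for r,p in((A,pa),(B,pb)): o,y,e=rigid(POST,[plane(r,q,.052) for q in p]);print(o.round(4),np.degrees(y),e)
def lab(r,box):
    x0,y0,x1,y1=box;k=(r["color"][y0:y1,x0:x1].min(2)>120).astype(np.uint8);m=cv2.moments(k,True);return np.array([m["m10"]/m["m00"]+x0,m["m01"]/m["m00"]+y0])
l1=lab(B,(293,130,329,180));l2=lab(B,(296,219,328,262));print(l1,l2)
P,Q=plane(B,l1,.046),plane(B,l2,.046);d=P-Q;print("sep",np.linalg.norm(d),np.degrees(np.arctan2(d[1],d[0])))
for l in(l1,l2):
    print("z by depth",[ (B["extrinsics"]@np.append(np.linalg.solve(B["camera_matrix"],[*l,1])*B["depth"][int(l[1]),int(l[0])],1))[:3].round(4)])
```

```text
[[315.5, 395.2], [224.7, 49.4], [410.7, 47.6]] [[310.3, 291.8], [259.8, 87.3], [360.4, 87.3]]
(array([0.44893989, 0.23721189, 0.05281804]), [np.float64(0.06), np.float64(0.06)])
(array([0.59907272, 0.21395379, 0.05213973]), [np.float64(0.03), np.float64(0.03)])
(array([0.57400346, 0.15179137, 0.0551566 ]), [np.float64(0.01), np.float64(0.01)])
[0.5177 0.2099] -21.659772744516996 [[0.64, -0.36], [-0.07, 0.2], [-0.56, 0.16]]
[0.5177 0.2099] -21.584815482665217 [[0.35, -0.15], [-0.03, 0.34], [-0.31, -0.18]]
[310.32157506 153.84003281] [310.76065891 239.81589147]
sep 0.06440227310774808 -21.374832222731467
z by depth [array([0.5465, 0.1986, 0.0475])]
z by depth [array([0.4869, 0.2219, 0.0476])]
```

>>> {"fn": "step_arm", "kwargs": {"deltas": [[0.018,-0.0095,-0.004,-0.05,-1],[0.022,-0.0095,-0.004,-0.064,-1],[0.0225,-0.008,-0.004,-0.064,-1],[0.023,-0.007,-0.004,-0.064,-1],[0.0235,-0.005,-0.004,-0.064,-1]]}}

```text
time: 12.2
eef_pos: [0.4947, 0.106, 0.1544]
eef_rot: [0.013, -0.691, 0.723, 0.002]
force: [0.6, -0.4, 0.3]
finger_gap: 0.0824
```

>>> {"fn": "step_arm", "kwargs": {"deltas": [[0.024,-0.004,-0.004,-0.064,-1],[0.024,-0.002,-0.004,-0.064,-1],[0.024,-0.0005,-0.004,-0.064,-1],[0.024,0.001,-0.004,-0.064,-1],[0.024,0.0025,-0.004,-0.064,-1]]}}

```text
time: 12.62
eef_pos: [0.5067, -0.0202, 0.1731]
eef_rot: [-0.013, 0.803, -0.596, 0.0]
force: [0.8, 0.5, -0.4]
finger_gap: 0.0881
```

>>> {"fn": "step_arm", "kwargs": {"deltas": [[0.024,0.004,-0.004,-0.064,-1],[0.0235,0.0055,-0.004,-0.064,-1],[0.023,0.007,-0.004,-0.064,-1],[0.0225,0.0085,-0.004,-0.064,-1],[0.022,0.01,-0.004,-0.064,-1]]}}

```text
time: 13.03
eef_pos: [0.5207, -0.1466, 0.1917]
eef_rot: [-0.013, 0.891, -0.453, 0.002]
force: [1.2, -0.7, 0.1]
finger_gap: 0.0879
```

Run:
```python
from rel import *;from cell import ctrl
s=ctrl.state();print(s["time"],np.round(s["qpos"],2),s["eef_rot"])
r=ctrl.read_camera("wrist");np.savez("w14.npz",**r);cv2.imwrite("pics/w14.png",r["color"][:,:,::-1])
plan(ctrl.state(),(.5306,-.2647,.2),-38.1,10,-1)
```

```text
13.0333 [ 0.38  0.31 -0.23  1.83  0.05  1.   -0.8 ] [-0.01270473  0.89124179 -0.45334687  0.00180994]
pos [ 0.5211 -0.1527  0.1923] psi -53.94 dpsi 15.8 row mm 11.299999999999999 deg -1.58
[[0.0096, 0.0058, -0.0009, -0.0277, -1], [0.0094, 0.0061, -0.0009, -0.0277, -1], [0.0093, 0.0063, -0.0009, -0.0277, -1], [0.0091, 0.0066, -0.0009, -0.0277, -1], [0.0089, 0.0068, -0.0009, -0.0277, -1]]
[[0.0087, 0.0071, -0.0009, -0.0277, -1], [0.0085, 0.0073, -0.0009, -0.0277, -1], [0.0083, 0.0075, -0.0009, -0.0277, -1], [0.0081, 0.0078, -0.0009, -0.0277, -1], [0.0079, 0.008, -0.0009, -0.0277, -1]]
```

View pics/w14.png

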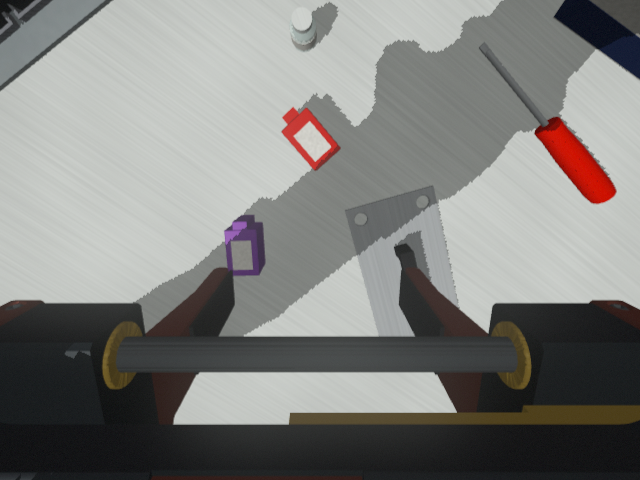

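>>> {"fn": "step_arm", "kwargs": {"deltas": [[0.0096,0.0058,0,-0.028,-1],[0.0094,0.006,0,-0.028,-1],[0.0093,0.0063,0,-0.028,-1],[0.009,0.0066,0,-0.028,-1],[0.0089,0.0068,0,-0.028,-1]]}}

```text
time: 13.5
eef_pos: [0.5248, -0.2115, 0.1911]
eef_rot: [-0.011, 0.921, -0.389, 0.003]
force: [0.3, -0.0, 1.1]
finger_gap: 0.0881
```

>>> {"fn": "step_arm", "kwargs": {"deltas": [[0.0087,0.007,0,-0.028,-1],[0.0085,0.0073,0,-0.028,-1],[0.0083,0.0075,0,-0.028,-1],[0.005,0.005,0,-0.02,-1],[0,0,0,0,-1]]}}

```text
time: 13.92
eef_pos: [0.5268, -0.2556, 0.1892]
eef_rot: [-0.011, 0.94, -0.34, 0.003]
force: [0.2, 0.0, 0.6]
finger_gap: 0.0877
```

Run:
```python
from rel import *;from cell import ctrl
s=ctrl.state();print(s["time"],np.round(s["qpos"],2),s["eef_rot"],rot(s)[:,2])
r=ctrl.read_camera("wrist");np.savez("w15.npz",**r);cv2.imwrite("pics/w15.png",r["color"][:,:,::-1])
plan(ctrl.state(),(.5306,-.2647,.2),-38.1,5,-1)
```

```text
13.9167 [ 0.55  0.39 -0.22  1.73  0.07  1.03 -0.38] [-0.01073157  0.94041802 -0.33984101  0.00262199] [ 0.01222559  0.0184022  -0.99975592]
pos [ 0.5268 -0.2548  0.1891] psi -39.77 dpsi 1.7 row mm 3.0 deg -0.33
[[0.0018, 0.001, -0.0022, -0.0058, -1], [0.0018, 0.001, -0.0022, -0.0058, -1], [0.0018, 0.001, -0.0022, -0.0058, -1], [0.0018, 0.001, -0.0022, -0.0058, -1], [0.0018, 0.001, -0.0022, -0.0058, -1]]
```

View pics/w15.png

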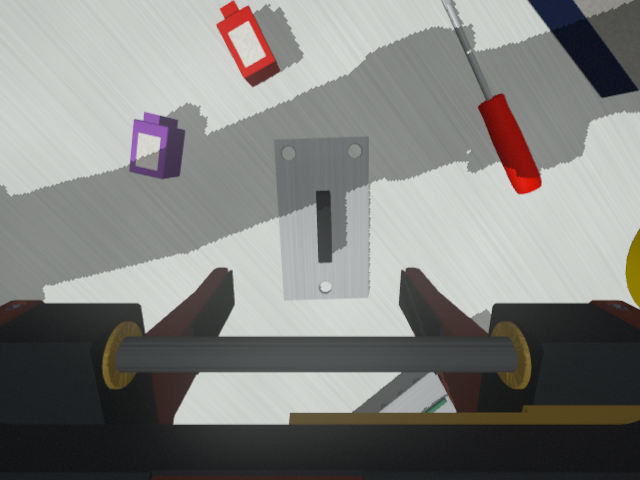

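```bash
cat > cov.py <<'E'
from h import *
def hole(r,uv,w):
    return np.array(uv,float)
def cover(r,p,z=.004):
    W=[plane(r,q,z) for q in p];o,y,e=rigid(POST,W);print("cover",o.round(4),np.degrees(y).round(2),e);return o,y
E
python3 - <<'E'
from cov import *
r=load("w15.npz");a=load("w14.npz")
cv2.imwrite("pics/z15.png",cv2.resize(r["color"][125:310,262:382,::-1],None,fx=3.2,fy=3.2,interpolation=cv2.INTER_CUBIC))
cv2.imwrite("pics/z14.png",cv2.resize(a["color"][170:350,335:475,::-1],None,fx=3.2,fy=3.2,interpolation=cv2.INTER_CUBIC))
E
```

```text
(no output)
```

View pics/z15.png

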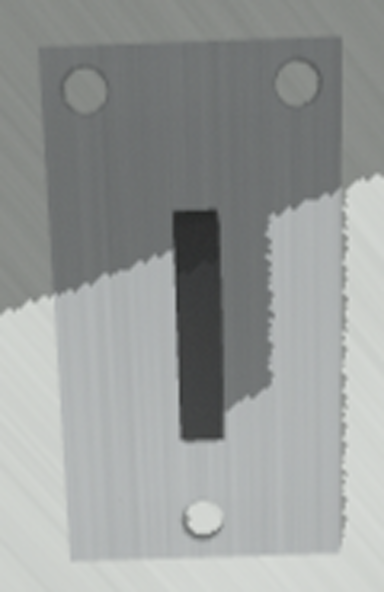

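View pics/z14.png

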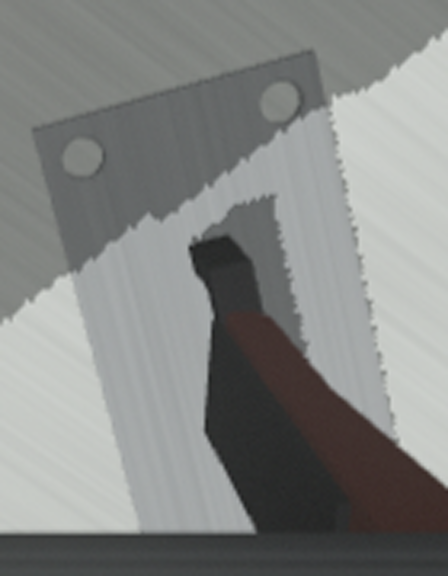

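Run:
```python
from cov import *
r=load("w15.npz");a=load("w14.npz")
f=lambda p,o,k=3.2:(p[0]/k+o[0],p[1]/k+o[1])
p=[f(q,(262,125)) for q in((203,519),(84,90),(298,82))]
o,y=cover(r,p)
q=[f(k,(335,170)) for k in((83,157),(280,102))]
for i in(0,1): print(tri(r,p[1+i],a,q[i]))
bar=[f(q,(262,125)) for q in((174,211),(217,211),(223,440),(181,440))]
W=np.array([plane(r,b,.034) for b in bar]);print("bar",W.mean(0).round(4),"w",np.linalg.norm(W[0]-W[1]),np.linalg.norm(W[2]-W[3]),"len",np.linalg.norm((W[0]+W[1]-W[2]-W[3])/2))
d=(W[0]+W[1]-W[2]-W[3]);print("yaw",np.degrees(np.arctan2(d[1],d[0])))
# height of bar far end via two views
print(tri(r,f((195,211),(262,125)),a,f((217,240),(335,170))))
for uv in((321,200),(322,230),(323,255),(310,170),(340,280)): 
    z=r["depth"][uv[1],uv[0]];print(uv,(r["extrinsics"]@np.append(np.linalg.solve(r["camera_matrix"],[*uv,1])*z,1))[:3].round(4))
```

```text
cover [ 0.5313 -0.2622] 52.12 [[0.08, 0.03], [0.17, -0.05], [-0.25, 0.02]]
(array([ 0.54985192, -0.18293033,  0.00462905]), [np.float64(0.07), np.float64(0.07)])
(array([ 0.6035287 , -0.22471234,  0.00354573]), [np.float64(0.35), np.float64(0.35)])
bar [ 0.5321 -0.2612  0.034 ] w 0.01290736239693939 0.013296274795783047 len 0.07224168068647586
yaw 52.13272494114624
(array([ 0.55386702, -0.23446746,  0.0134824 ]), [np.float64(0.85), np.float64(0.85)])
(321, 200) [ 0.5471 -0.2381  0.034 ]
(322, 230) [ 0.5291 -0.2615  0.0349]
(323, 255) [ 0.5135 -0.2819  0.035 ]
(310, 170) [ 0.556  -0.2101  0.0042]
(340, 280) [ 0.5041 -0.324   0.0053]
```

Run:
```python
from rel import *;from cell import ctrl
plan(ctrl.state(),(.5316,-.2618,.07),-37.9,5,-1)
```

```text
pos [ 0.5268 -0.2548  0.1891] psi -39.77 dpsi 1.9 row mm 23.900000000000002 deg -0.37
[[0.0017, 0.001, 0.0238, -0.0065, -1], [0.0017, 0.001, 0.0238, -0.0065, -1], [0.0017, 0.001, 0.0238, -0.0065, -1], [0.0017, 0.001, 0.0238, -0.0065, -1], [0.0017, 0.001, 0.0238, -0.0065, -1]]
```

>>> {"fn": "step_arm", "kwargs": {"deltas": [[0.0017,0.001,0.02,-0.0065,-1],[0.0017,0.001,0.024,-0.0065,-1],[0.0017,0.001,0.024,-0.0065,-1],[0.0017,0.001,0.024,-0.0065,-1],[0.0017,0.001,0.018,-0.0065,-1]]}}

```text
time: 14.38
eef_pos: [0.5356, -0.2591, 0.0808]
eef_rot: [-0.011, 0.945, -0.326, 0.008]
force: [0.6, -0.6, -0.2]
finger_gap: 0.0878
```

Run:
```python
from rel import *;from cell import ctrl
r=ctrl.read_camera("wrist");np.savez("w16.npz",**r);cv2.imwrite("pics/w16.png",r["color"][:,:,::-1])
s=ctrl.state();print(s["time"],rot(s)[:,2]);plan(s,(.5316,-.2618,.012),-37.9,5,-1)
```

```text
14.4333 [ 0.01788838  0.01828869 -0.99967271]
pos [ 0.534  -0.2585  0.0776] psi -37.98 dpsi 0.1 row mm 13.100000000000001 deg -0.02
[[-0.0, 0.0012, 0.0131, -0.0003, -1], [-0.0, 0.0012, 0.0131, -0.0003, -1], [-0.0, 0.0012, 0.0131, -0.0003, -1], [-0.0, 0.0012, 0.0131, -0.0003, -1], [-0.0, 0.0012, 0.0131, -0.0003, -1]]
```

View pics/w16.png

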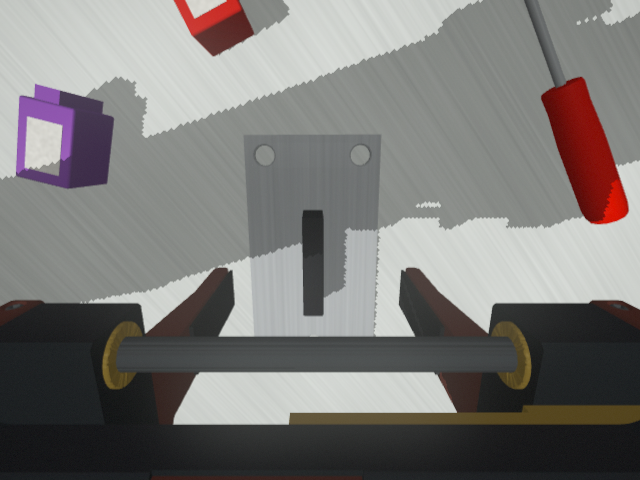

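Run:
```python
from cov import *
r=load("w16.npz")
W=np.array([plane(r,b,.034) for b in((303,211),(323,211),(323,315.5),(303.5,315.5))]);print("bar",W.mean(0).round(4),"w",np.linalg.norm(W[0]-W[1]),"len",np.linalg.norm((W[0]+W[1]-W[2]-W[3])/2));d=(W[0]+W[1]-W[2]-W[3]);print("yaw",np.degrees(np.arctan2(d[1],d[0])))
a=plane(r,(264.5,155),.004);b=plane(r,(360.5,155),.004);d=a-b;print(np.linalg.norm(d),np.degrees(np.arctan2(d[1],d[0]))-90,a,b)
```

```text
bar [ 0.5326 -0.2604  0.034 ] w 0.012891261082795943 len 0.07356887752589923
yaw 51.93361036952919
0.06791552039085977 51.935667673088034 [ 0.55000814 -0.18263318  0.004     ] [ 0.60347932 -0.22450621  0.004     ]
```

>>> {"fn": "step_arm", "kwargs": {"deltas": [[0,0.0012,0.012,0,-1],[0,0.0012,0.015,0,-1],[0,0.0012,0.015,0,-1],[0,0.0012,0.013,0,-1],[0,0.0012,0.007,0,-1]]}}

```text
time: 14.85
eef_pos: [0.5325, -0.2577, 0.0154]
eef_rot: [-0.013, 0.945, -0.326, 0.005]
force: [-0.0, -1.2, -0.6]
finger_gap: 0.0877
```

Run:
```python
from rel import *;from cell import ctrl
s=ctrl.state();print(s["time"],rot(s)[:,2]);plan(s,(.5314,-.2618,.011),-38,1,-1)
```

```text
14.85 [ 0.01841696  0.02017069 -0.99962691]
pos [ 0.5325 -0.2577  0.0154] psi -38.06 dpsi 0.1 row mm 6.1000000000000005 deg -0.06
[[0.0016, 0.0041, 0.0043, -0.001, -1]]
```

>>> {"fn": "step_arm", "kwargs": {"deltas": [[0,0.002,0.002,0,-1],[0,0.002,0.002,0,-1],[0,0.001,0.001,0,-1],[0,0,0,0,0.5],[0,0,0,0,1]], "newtons": 40}}

```text
time: 15.27
eef_pos: [0.5299, -0.2607, 0.0116]
eef_rot: [-0.013, 0.945, -0.326, 0.006]
force: [0.3, 1.0, 0.7]
finger_gap: 0.0779
```

>>> {"fn": "step_arm", "kwargs": {"deltas": [[0,0,0,0,1],[0,0,0,0,1],[0,0,0,0,1],[0,0,0,0,1],[0,0,0,0,1]]}}

```text
time: 15.68
eef_pos: [0.5312, -0.2613, 0.0137]
eef_rot: [-0.013, 0.945, -0.327, 0.007]
force: [-0.7, -0.2, -0.6]
finger_gap: 0.0448
```

>>> {"fn": "step_arm", "kwargs": {"deltas": [[0,0,0,0,1],[0,0,0,0,1],[0,0,0,0,1],[0,0,0,0,1],[0,0,0,0,1]]}}

```text
time: 16.1
eef_pos: [0.5312, -0.2612, 0.0137]
eef_rot: [-0.013, 0.945, -0.326, 0.007]
force: [0.1, 0.1, 0.5]
finger_gap: 0.0136
```

Run:
```python
from rel import *;from cell import ctrl
s=ctrl.state();print(s["time"],rot(s)[:,2],s["finger_gap"],s["force"],s["wrist_torque"]);plan(s,(.5314,-.2618,.011),-38,1,-1)
r=ctrl.read_camera("wrist");np.savez("w17.npz",**r);cv2.imwrite("pics/w17.png",r["color"][:,:,::-1])
np.savez("grasp.npz",R=rot(ctrl.state()),p=ctrl.state()["eef_pos"])
```

```text
16.1 [ 0.02195775  0.01901577 -0.99957804] 0.013560561710788479 [0.12566564 0.0668205  0.46634102] [-0.04889414  0.00236857  0.03311643]
pos [ 0.5312 -0.2612  0.0137] psi -38.12 dpsi 0.1 row mm 2.8 deg -0.12
[[0.0005, 0.0004, 0.0027, -0.0021, -1]]
```

View pics/w17.png

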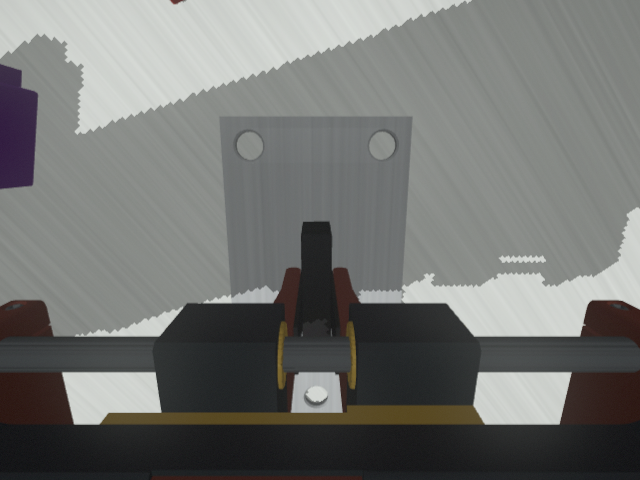

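>>> {"fn": "step_arm", "kwargs": {"deltas": [[0,0,-0.005,0,1],[0,0,-0.01,0,1],[0,0,-0.015,0,1],[0,0,-0.02,0,1],[0,0,-0.02,0,1]]}}

```text
time: 16.57
eef_pos: [0.5254, -0.2606, 0.0825]
eef_rot: [-0.013, 0.945, -0.326, 0.001]
force: [0.1, 0.6, -2.4]
finger_gap: 0.0135
```

>>> {"fn": "step_arm", "kwargs": {"deltas": [[0,0,-0.02,0,1],[0,0,-0.02,0,1],[0,0,-0.015,0,1],[0,0,-0.01,0,1],[0,0,0,0,1]]}}

```text
time: 16.98
eef_pos: [0.5251, -0.2625, 0.1579]
eef_rot: [-0.013, 0.945, -0.326, 0.004]
force: [0.3, 0.4, -2.2]
finger_gap: 0.0136
```

```bash
cat >> rel.py <<'E'
def covtilt(s):
    g=np.load("grasp.npz");n=rot(s)@g["R"].T@np.array([0,0,1.]);print("tool z",rot(s)[:,2].round(4),"cover normal (if no slip)",n.round(4),"deg",np.degrees(np.arccos(n[2])).round(2))
E
python3 - <<'E'
from rel import *;from cell import ctrl
s=ctrl.state();print(s["time"],s["finger_gap"],s["force"],s["wrist_torque"],np.round(s["qpos"],2));covtilt(s)
r=ctrl.read_camera("wrist");np.savez("w18.npz",**r);cv2.imwrite("pics/w18.png",r["color"][:,:,::-1])
plan(s,(.5177,.2099,.19),-111.5,25,1)
E
```

```text
16.9833 0.013631106045905112 [ 0.25978112  0.44120961 -2.20852623] [-0.08725967 -0.06136814 -0.0269579 ] [ 0.57  0.42 -0.23  1.76  0.08  0.97 -0.35]
tool z [ 0.0163  0.0218 -0.9996] cover normal (if no slip) [ 0.0056 -0.0027  1.    ] deg 0.36
pos [ 0.5251 -0.2625  0.1579] psi -38.08 dpsi -73.4 row mm 18.9 deg 2.94
[[-0.0119, -0.0147, -0.0009, 0.0513, 1], [-0.0126, -0.0141, -0.0009, 0.0513, 1], [-0.0133, -0.0134, -0.0009, 0.0513, 1], [-0.014, -0.0127, -0.0009, 0.0513, 1], [-0.0146, -0.012, -0.0009, 0.0513, 1]]
[[-0.0152, -0.0112, -0.0009, 0.0513, 1], [-0.0158, -0.0104, -0.0009, 0.0513, 1], [-0.0163, -0.0096, -0.0009, 0.0513, 1], [-0.0168, -0.0088, -0.0009, 0.0513, 1], [-0.0172, -0.0079, -0.0009, 0.0513, 1]]
[[-0.0176, -0.007, -0.0009, 0.0513, 1], [-0.0179, -0.0061, -0.0009, 0.0513, 1], [-0.0182, -0.0052, -0.0009, 0.0513, 1], [-0.0184, -0.0042, -0.0009, 0.0513, 1], [-0.0186, -0.0033, -0.0009, 0.0513, 1]]
[[-0.0188, -0.0023, -0.0009, 0.0513, 1], [-0.0189, -0.0013, -0.0009, 0.0513, 1], [-0.0189, -0.0004, -0.0009, 0.0513, 1], [-0.0189, 0.0006, -0.0009, 0.0513, 1], [-0.0189, 0.0016, -0.0009, 0.0513, 1]]
[[-0.0188, 0.0025, -0.0009, 0.0513, 1], [-0.0186, 0.0035, -0.0009, 0.0513, 1], [-0.0184, 0.0044, -0.0009, 0.0513, 1], [-0.0181, 0.0054, -0.0009, 0.0513, 1], [-0.0178, 0.0063, -0.0009, 0.0513, 1]]
```

View pics/w18.png

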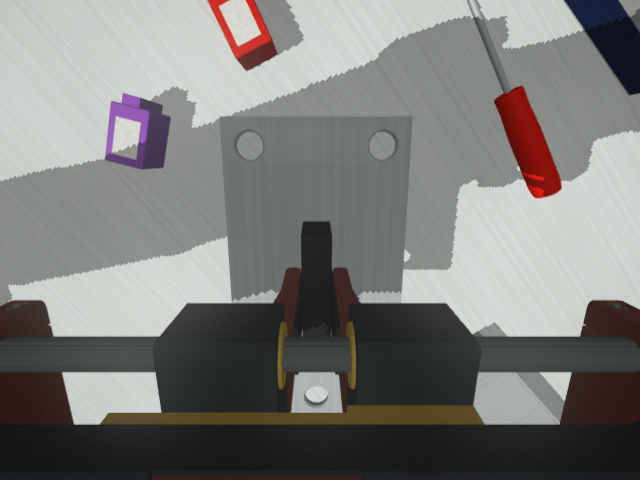

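>>> {"fn": "step_arm", "kwargs": {"deltas": [[-0.009,-0.011,-0.001,0.04,1],[-0.0126,-0.014,-0.001,0.051,1],[-0.0133,-0.0134,-0.001,0.051,1],[-0.014,-0.0127,-0.001,0.051,1],[-0.0146,-0.012,-0.001,0.051,1]]}}

```text
time: 17.45
eef_pos: [0.5184, -0.1749, 0.1586]
eef_rot: [-0.012, 0.895, -0.447, -0.001]
force: [-0.3, 0.9, -1.4]
finger_gap: 0.0137
```

>>> {"fn": "step_arm", "kwargs": {"deltas": [[-0.0152,-0.0112,-0.001,0.051,1],[-0.0158,-0.0104,-0.001,0.051,1],[-0.0163,-0.0096,-0.001,0.051,1],[-0.0168,-0.0088,-0.001,0.051,1],[-0.0172,-0.008,-0.001,0.051,1]]}}

```text
time: 17.87
eef_pos: [0.5131, -0.0751, 0.1596]
eef_rot: [-0.009, 0.827, -0.562, -0.008]
force: [-0.0, -0.1, -2.0]
finger_gap: 0.0138
```

>>> {"fn": "step_arm", "kwargs": {"deltas": [[-0.0176,-0.007,-0.001,0.051,1],[-0.018,-0.006,-0.001,0.051,1],[-0.0182,-0.0052,-0.001,0.051,1],[-0.0184,-0.0042,-0.001,0.051,1],[-0.0186,-0.0033,-0.001,0.051,1]]}}

```text
time: 18.28
eef_pos: [0.509, 0.0242, 0.1611]
eef_rot: [-0.004, 0.744, -0.668, -0.013]
force: [0.7, 1.1, -2.6]
finger_gap: 0.0138
```

Run:
```python
from rel import *;from cell import ctrl
s=ctrl.state();print(s["time"],s["finger_gap"],np.round(s["qpos"],2));covtilt(s)
plan(s,(.5177,.2099,.17),-111.5,15,1)
```

```text
18.2833 0.013767812883805906 [ 0.04  0.3  -0.2   1.92  0.04  0.93 -1.64]
tool z [-0.0136  0.0242 -0.9996] cover normal (if no slip) [ 0.0426 -0.0267  0.9987] deg 2.88
pos [0.509  0.0242 0.1611] psi -83.82 dpsi -27.7 row mm 12.4 deg 1.85
[[-0.0123, -0.0019, -0.0003, 0.0322, 1], [-0.0123, -0.0015, -0.0003, 0.0322, 1], [-0.0124, -0.0011, -0.0003, 0.0322, 1], [-0.0124, -0.0007, -0.0003, 0.0322, 1], [-0.0124, -0.0003, -0.0003, 0.0322, 1]]
[[-0.0124, 0.0001, -0.0003, 0.0322, 1], [-0.0124, 0.0005, -0.0003, 0.0322, 1], [-0.0124, 0.0009, -0.0003, 0.0322, 1], [-0.0123, 0.0013, -0.0003, 0.0322, 1], [-0.0123, 0.0017, -0.0003, 0.0322, 1]]
[[-0.0122, 0.0021, -0.0003, 0.0322, 1], [-0.0122, 0.0025, -0.0003, 0.0322, 1], [-0.0121, 0.0029, -0.0003, 0.0322, 1], [-0.012, 0.0032, -0.0003, 0.0322, 1], [-0.0119, 0.0036, -0.0003, 0.0322, 1]]
```

The yaw turn has tilted the tool, and by calculation the cover is now about 2.9° off level. I can't command tilt directly. So I'll set the cover down flat on clear table beside the chassis, already turned the right way, and grip it again there. After that only a short move without any yaw remains.

Run:
```python
from rel import *;from cell import ctrl
t=load("top0.npz")
for n,p in(("red",(389,249)),("purple",(396,307)),("va",(329,203)),("vb",(361,215))): print(n,plane(t,p,.03).round(3))
s=ctrl.state();plan(s,(.468,.094,.12),-111.5,10,1)
```

```text
red [ 0.584 -0.093  0.03 ]
purple [ 0.456 -0.102  0.03 ]
va [0.693 0.038 0.03 ]
vb [ 0.663 -0.033  0.03 ]
pos [0.509  0.0242 0.1611] psi -83.82 dpsi -27.7 row mm 9.1 deg 2.77
[[-0.0073, 0.0033, 0.0043, 0.0483, 1], [-0.0071, 0.0036, 0.0043, 0.0483, 1], [-0.0069, 0.004, 0.0043, 0.0483, 1], [-0.0067, 0.0043, 0.0043, 0.0483, 1], [-0.0065, 0.0046, 0.0043, 0.0483, 1]]
[[-0.0063, 0.0049, 0.0043, 0.0483, 1], [-0.006, 0.0052, 0.0043, 0.0483, 1], [-0.0058, 0.0055, 0.0043, 0.0483, 1], [-0.0055, 0.0058, 0.0043, 0.0483, 1], [-0.0052, 0.006, 0.0043, 0.0483, 1]]
```

>>> {"fn": "step_arm", "kwargs": {"deltas": [[-0.0073,0.0033,0.004,0.048,1],[-0.007,0.0036,0.004,0.048,1],[-0.007,0.004,0.004,0.048,1],[-0.0067,0.0043,0.004,0.048,1],[-0.0065,0.0046,0.004,0.048,1]]}}

```text
time: 18.7
eef_pos: [0.4848, 0.0652, 0.1369]
eef_rot: [0.0, -0.657, 0.754, 0.016]
force: [-0.6, -0.7, -2.0]
finger_gap: 0.0136
```

>>> {"fn": "step_arm", "kwargs": {"deltas": [[-0.0063,0.005,0.005,0.048,1],[-0.006,0.0052,0.005,0.048,1],[-0.0058,0.0055,0.005,0.048,1],[-0.0055,0.0058,0.005,0.048,1],[-0.003,0.004,0.005,0.03,1]]}}

```text
time: 19.12
eef_pos: [0.4598, 0.0991, 0.1067]
eef_rot: [-0.006, -0.564, 0.825, 0.018]
force: [0.2, 0.6, -1.6]
finger_gap: 0.0136
```

Run:
```python
from rel import *;from cell import ctrl
s=ctrl.state();print(s["time"],s["finger_gap"],np.round(s["qpos"],2));covtilt(s)
r=ctrl.read_camera("wrist");cv2.imwrite("pics/w19.png",r["color"][:,:,::-1])
t=ctrl.read_camera("top");cv2.imwrite("pics/t19.png",t["color"][:,:,::-1])
plan(s,(.468,.094,.05),-111.5,5,1)
```

```text
19.1167 0.013563291511238617 [-0.17  0.32 -0.15  2.06  0.02  0.79 -2.27]
tool z [-0.0304  0.0229 -0.9993] cover normal (if no slip) [ 0.055  -0.0385  0.9977] deg 3.85
pos [0.4598 0.0991 0.1067] psi -111.29 dpsi -0.2 row mm 11.5 deg 0.04
[[0.0005, -0.0023, 0.0113, 0.0007, 1], [0.0005, -0.0023, 0.0113, 0.0007, 1], [0.0005, -0.0023, 0.0113, 0.0007, 1], [0.0005, -0.0023, 0.0113, 0.0007, 1], [0.0005, -0.0023, 0.0113, 0.0007, 1]]
```

View pics/w19.png

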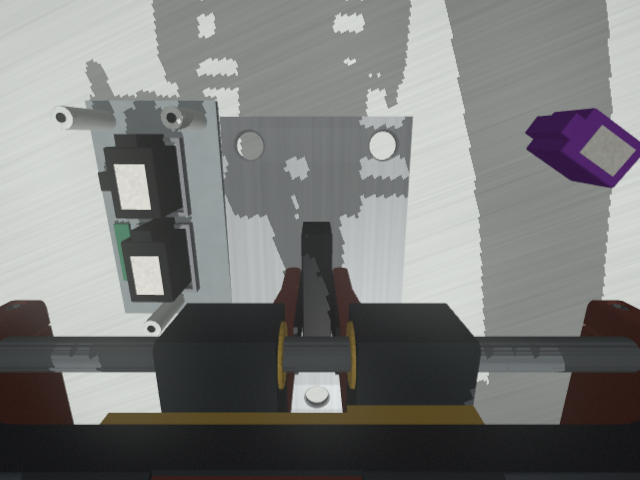

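View pics/t19.png

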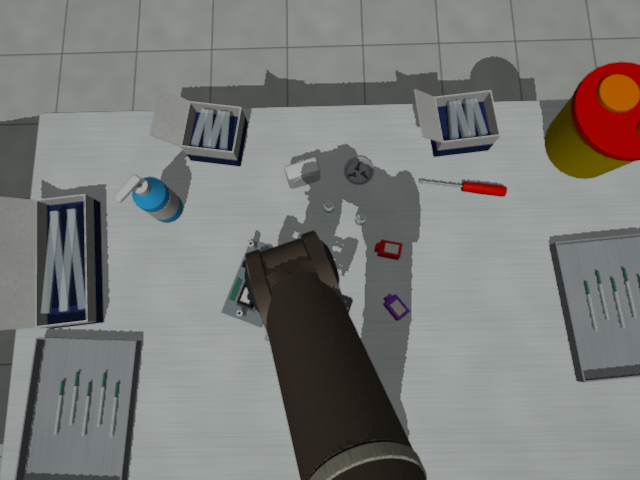

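>>> {"fn": "step_arm", "kwargs": {"deltas": [[0.0005,-0.002,0.011,0,1],[0.0005,-0.002,0.015,0,1],[0.0005,-0.002,0.016,0,1],[0.0005,-0.002,0.014,0,1],[0,-0.001,0.01,0,1]]}}

```text
time: 19.63
eef_pos: [0.4668, 0.0941, 0.0387]
eef_rot: [-0.006, -0.569, 0.822, 0.017]
force: [-0.1, 0.1, -1.1]
finger_gap: 0.0136
```

>>> {"fn": "step_arm", "kwargs": {"deltas": [[0,0,0.005,0,1],[0,0,0.004,0,1],[0,0,0.003,0,1],[0,0,0.003,0,1],[0,0,0.003,0,1]]}}

```text
time: 20.05
eef_pos: [0.466, 0.0935, 0.0183]
eef_rot: [-0.007, -0.569, 0.822, 0.018]
force: [-3.0, 1.8, 2.2]
finger_gap: 0.0136
```

Run:
```python
from rel import *;from cell import ctrl
s=ctrl.state();print(s["time"],s["eef_pos"],s["force"],s["wrist_torque"]);covtilt(s)
t=ctrl.read_camera("side");cv2.imwrite("pics/s20.png",cv2.resize(t["color"][190:350,290:490,::-1],None,fx=3.5,fy=3.5,interpolation=cv2.INTER_CUBIC))
```

```text
20.05 [0.46595637 0.09350006 0.0183474 ] [-2.96329358  1.8480328   2.24197078] [ 0.21138138  0.32923149 -0.06716486]
tool z [-0.0313  0.0217 -0.9993] cover normal (if no slip) [ 0.056  -0.0369  0.9977] deg 3.85
```

View pics/s20.png

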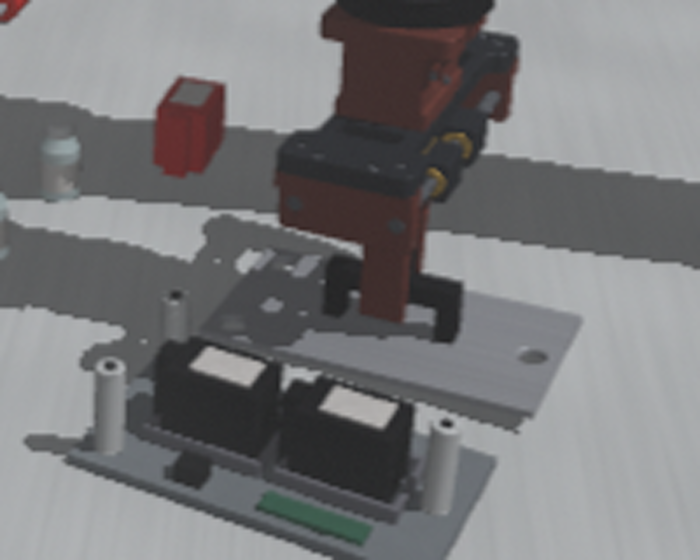

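>>> {"fn": "step_arm", "kwargs": {"deltas": [[0,0,0.002,0,1],[0,0,0.002,0,1],[0,0,0.002,0,1],[0,0,0.002,0,1],[0,0,0.002,0,1]], "newtons": 12}}

```text
time: 20.52
eef_pos: [0.4674, 0.0937, 0.0115]
eef_rot: [-0.005, -0.569, 0.822, 0.017]
force: [-4.9, -1.8, 20.2]
finger_gap: 0.0141
```

Run:
```python
from rel import *;from cell import ctrl
s=ctrl.state();print(s["time"],s["eef_pos"],s["force"],s["wrist_torque"],s["finger_gap"]);covtilt(s)
```

```text
20.5167 [0.4674157  0.09366438 0.01146886] [-4.94908577 -1.83525933 20.1605705 ] [-0.44502702  1.16349797  0.01823956] 0.014084526841470503
tool z [-0.0272  0.0215 -0.9994] cover normal (if no slip) [ 0.052  -0.0367  0.998 ] deg 3.65
```

>>> {"fn": "step_arm", "kwargs": {"deltas": [[0,0,0,0,0.4],[0,0,0,0,0.4],[0,0,0,0,0.4],[0,0,0,0,0.4],[0,0,0,0,0.4]]}}

```text
time: 20.93
eef_pos: [0.4692, 0.0939, 0.0128]
eef_rot: [-0.003, -0.569, 0.822, 0.016]
force: [0.0, -0.6, -0.1]
finger_gap: 0.0266
```

Run:
```python
from rel import *;from cell import ctrl
r=ctrl.read_camera("wrist");np.savez("w21.npz",**r);cv2.imwrite("pics/w21.png",r["color"][:,:,::-1])
s=ctrl.state();print(s["time"],s["eef_pos"],s["force"],s["finger_gap"]);covtilt(s)
```

```text
20.9833 [0.46923266 0.09390439 0.01274378] [ 0.03418162 -0.21636485 -0.38311807] 0.02633152224213784
tool z [-0.0231  0.0221 -0.9995] cover normal (if no slip) [ 0.0478 -0.0374  0.9982] deg 3.48
```

View pics/w21.png

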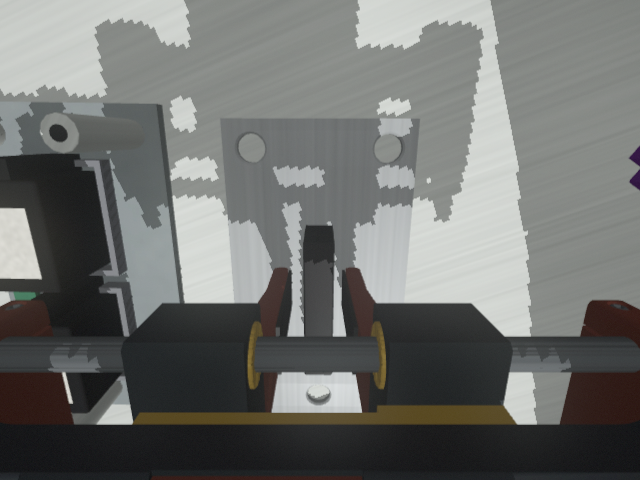

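>>> {"fn": "step_arm", "kwargs": {"deltas": [[0,0,0,0,1],[0,0,0,0,1],[0,0,0,0,1],[0,0,0,0,1],[0,0,0,0,1]], "newtons": 45}}

```text
time: 21.4
eef_pos: [0.4691, 0.0938, 0.0125]
eef_rot: [-0.004, -0.569, 0.822, 0.016]
force: [0.3, 0.0, -0.2]
finger_gap: 0.0139
```

Run:
```python
from rel import *;from cell import ctrl
s=ctrl.state();print(s["time"],s["eef_pos"],psi(s),s["force"],s["wrist_torque"],s["finger_gap"]);
r=ctrl.read_camera("wrist");np.savez("w22.npz",**r);cv2.imwrite("pics/w22.png",r["color"][:,:,::-1])
np.savez("grasp.npz",R=rot(s),p=s["eef_pos"]);covtilt(s)
# cover pose in tool frame, from holes on plane z=.004
import itertools
```

```text
21.4 [0.46907239 0.09377784 0.01253987] -110.63782675510937 [ 0.3349234   0.03578525 -0.18068608] [-0.12259881  0.11459736  0.01457021] 0.013896014079540811
tool z [-0.0237  0.0219 -0.9995] cover normal (if no slip) [ 0. -0.  1.] deg nanrel.py:13: RuntimeWarning: invalid value encountered in arccos
  g=np.load("grasp.npz");n=rot(s)@g["R"].T@np.array([0,0,1.]);print("tool z",rot(s)[:,2].round(4),"cover normal (if no slip)",n.round(4),"deg",np.degrees(np.arccos(n[2])).round(2))
```

View pics/w22.png

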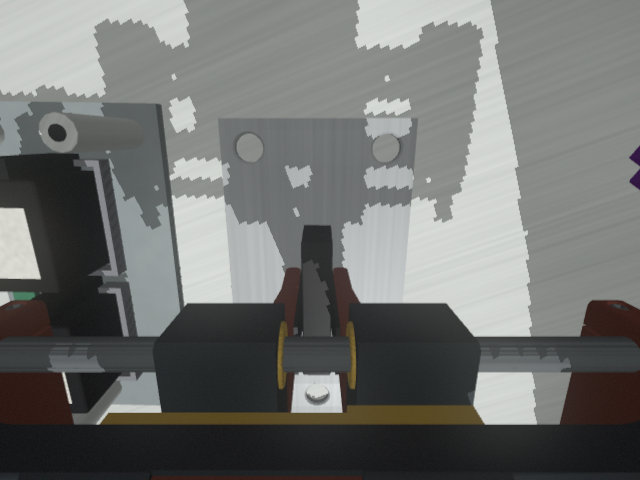

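>>> {"fn": "step_arm", "kwargs": {"deltas": [[0,0,-0.006,0,1],[0,0,-0.008,0,1],[0,0,-0.009,0,1],[0,0,-0.009,0,1],[0,0,-0.009,0,1]]}}

```text
time: 21.87
eef_pos: [0.468, 0.0925, 0.0551]
eef_rot: [-0.006, -0.569, 0.822, 0.017]
force: [-0.1, 1.0, -2.0]
finger_gap: 0.0138
```

>>> {"fn": "step_arm", "kwargs": {"deltas": [[0,0,-0.009,0,1],[0,0,-0.009,0,1],[0,0,-0.008,0,1],[0,0,-0.006,0,1],[0,0,0,0,1]]}}

```text
time: 22.28
eef_pos: [0.4707, 0.092, 0.0942]
eef_rot: [-0.003, -0.569, 0.822, 0.016]
force: [-0.1, 0.8, -1.8]
finger_gap: 0.0138
```

Run:
```python
from rel import *;from cell import ctrl
s=ctrl.state();print(s["time"],psi(s),s["force"],s["finger_gap"]);covtilt(s)
r=ctrl.read_camera("wrist");np.savez("w23.npz",**r);cv2.imwrite("pics/w23.png",r["color"][:,:,::-1])
a=load("w22.npz")
cv2.imwrite("pics/z22.png",np.vstack([cv2.resize(q["color"][y0:y1,x0:x1,::-1],None,fx=4,fy=4,interpolation=cv2.INTER_CUBIC) for q in(a,r) for (x0,x1,y0,y1) in((225,410,125,170),)]))
cv2.imwrite("pics/z22b.png",np.hstack([cv2.resize(q["color"][370:412,290:345,::-1],None,fx=7,fy=7,interpolation=cv2.INTER_CUBIC) for q in(a,r)]))
```

```text
22.2833 -110.62875312027155 [-0.13220744  0.81205536 -1.78896879] 0.013769909326301703
tool z [-0.0231  0.0221 -0.9995] cover normal (if no slip) [-6.e-04 -2.e-04  1.e+00] deg 0.04
```

View pics/z22.png

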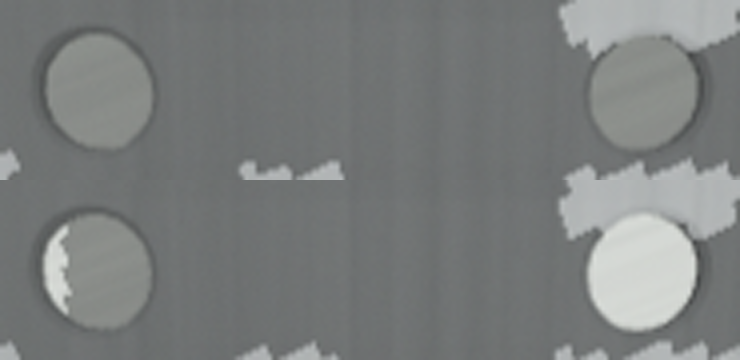

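View pics/z22b.png

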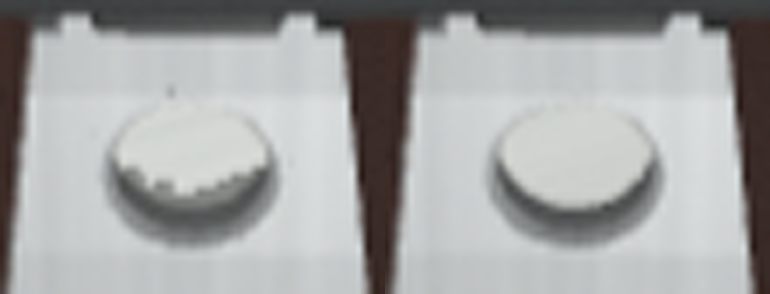

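View pics/w23.png

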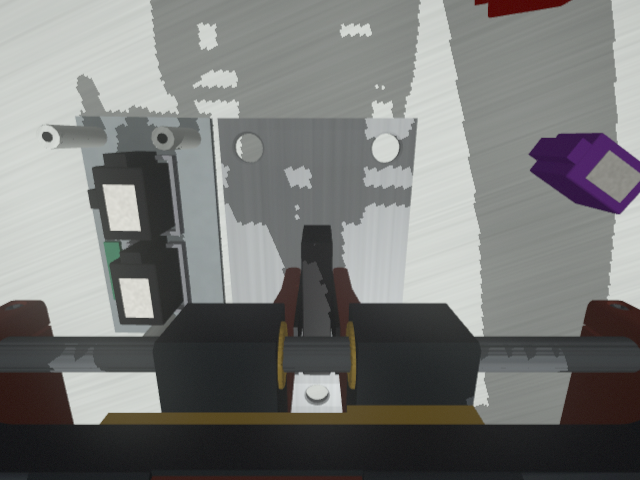

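```bash
cat > fin.py <<'E'
from rel import *
H=[(317.4,395.),(249.75,147.5),(386.4,148.25)]
def coverpose(r,ztop):
    W=[plane(r,q,ztop) for q in H];o,y,e=rigid(POST,W);print("cover",o.round(4),np.degrees(y).round(2),e);return o,y
E
python3 - <<'E'
from fin import *;from cell import ctrl
g=np.load("grasp.npz");print("tcp at grasp",g["p"])
o,y=coverpose(load("w22.npz"),.004)
x=g["R"][:2,:2]; print("cover origin in tool",1e3*(x.T@(o-g["p"][:2])))
s=ctrl.state();zt=s["eef_pos"][2]-.01254+.004
o2,y2=coverpose(load("w23.npz"),zt)
C=np.array([.5177,.2099]);d=C-o2;t=np.array(s["eef_pos"]);t[:2]+=d
print("TCP target",t.round(4));plan(s,(t[0],t[1],.092),psi(s)+(-21.6-np.degrees(y2)),15,1)
E
```

```text
tcp at grasp [0.46907239 0.09377784 0.01253987]
cover [0.4665 0.095 ] -20.76 [[0.56, -0.15], [-0.28, 0.41], [-0.28, -0.25]]
cover origin in tool [-0.23654845  2.87741849]
cover [0.468  0.0932] -20.76 [[0.81, -0.25], [-0.45, 0.35], [-0.36, -0.1]]
TCP target [0.5203 0.2086 0.0937]
pos [0.4705 0.0919 0.0937] psi -110.63 dpsi -0.8 row mm 8.5 deg 0.06
[[-0.0084, -0.0004, 0.0002, 0.001, 1], [-0.0084, -0.0004, 0.0002, 0.001, 1], [-0.0084, -0.0004, 0.0002, 0.001, 1], [-0.0084, -0.0003, 0.0002, 0.001, 1], [-0.0084, -0.0003, 0.0002, 0.001, 1]]
[[-0.0084, -0.0003, 0.0002, 0.001, 1], [-0.0084, -0.0003, 0.0002, 0.001, 1], [-0.0084, -0.0003, 0.0002, 0.001, 1], [-0.0084, -0.0003, 0.0002, 0.001, 1], [-0.0084, -0.0003, 0.0002, 0.001, 1]]
[[-0.0084, -0.0003, 0.0002, 0.001, 1], [-0.0084, -0.0003, 0.0002, 0.001, 1], [-0.0084, -0.0003, 0.0002, 0.001, 1], [-0.0084, -0.0003, 0.0002, 0.001, 1], [-0.0084, -0.0003, 0.0002, 0.001, 1]]
```

>>> {"fn": "step_arm", "kwargs": {"deltas": [[-0.006,0,0,0.001,1],[-0.0085,-0.0004,0,0.001,1],[-0.0085,-0.0004,0,0.001,1],[-0.0085,-0.0003,0,0.001,1],[-0.0085,-0.0003,0,0.001,1]]}}

```text
time: 22.75
eef_pos: [0.4859, 0.1307, 0.0926]
eef_rot: [-0.005, -0.566, 0.824, 0.016]
force: [0.4, -0.4, -3.2]
finger_gap: 0.0132
```

>>> {"fn": "step_arm", "kwargs": {"deltas": [[-0.0085,-0.0003,0,0.001,1],[-0.0085,-0.0003,0,0.001,1],[-0.0085,-0.0003,0,0.001,1],[-0.0085,-0.0003,0,0.001,1],[-0.0085,-0.0003,0,0.001,1]]}}

```text
time: 23.17
eef_pos: [0.5039, 0.1759, 0.0917]
eef_rot: [-0.006, -0.565, 0.825, 0.017]
force: [0.4, 0.2, -1.9]
finger_gap: 0.0136
```

Run:
```python
from fin import *;from cell import ctrl
s=ctrl.state();print(s["time"],s["force"],s["finger_gap"]);covtilt(s)
plan(s,(.5203,.2086,.092),-111.45,5,1)
```

```text
23.1667 [ 0.35834545  0.15163713 -1.91206887] 0.013612049021306675
tool z [-0.0284  0.0209 -0.9994] cover normal (if no slip) [0.0049 0.0012 1.    ] deg 0.29
pos [0.5039 0.1759 0.0917] psi -111.23 dpsi -0.2 row mm 7.3 deg 0.04
[[-0.0073, -0.0007, -0.0, 0.0008, 1], [-0.0073, -0.0007, -0.0, 0.0008, 1], [-0.0073, -0.0007, -0.0, 0.0008, 1], [-0.0073, -0.0007, -0.0, 0.0008, 1], [-0.0073, -0.0007, -0.0, 0.0008, 1]]
```

>>> {"fn": "step_arm", "kwargs": {"deltas": [[-0.0075,-0.0007,0,0.001,1],[-0.0075,-0.0007,0,0.001,1],[-0.0075,-0.0007,0,0.001,1],[-0.006,-0.0005,0,0,1],[-0.003,0,0,0,1]]}}

```text
time: 23.58
eef_pos: [0.5196, 0.2091, 0.0919]
eef_rot: [-0.006, -0.564, 0.826, 0.017]
force: [-0.1, 0.3, -1.9]
finger_gap: 0.0134
```

Run:
```python
from fin import *;from cell import ctrl
s=ctrl.state();print(s["time"],s["force"],s["finger_gap"]);covtilt(s)
r=ctrl.read_camera("wrist");np.savez("w24.npz",**r);cv2.imwrite("pics/w24.png",r["color"][:,:,::-1])
t=ctrl.read_camera("side");cv2.imwrite("pics/s24.png",cv2.resize(t["color"][180:350,280:460,::-1],None,fx=3.5,fy=3.5,interpolation=cv2.INTER_CUBIC))
cv2.imwrite("pics/z24.png",np.vstack([cv2.resize(r["color"][125:170,225:410,::-1],None,fx=4,fy=4,interpolation=cv2.INTER_CUBIC),cv2.resize(r["color"][365:415,225:410,::-1],None,fx=4,fy=4,interpolation=cv2.INTER_CUBIC)]))
plan(ctrl.state(),(.5203,.2086,.092),-111.45,5,1)
```

```text
23.5833 [-0.08953792  0.26893919 -1.85317379] 0.013423721872745755
tool z [-0.0282  0.0215 -0.9994] cover normal (if no slip) [4.8e-03 7.0e-04 1.0e+00] deg 0.28
pos [0.5193 0.2088 0.0918] psi -111.34 dpsi -0.1 row mm 0.2 deg 0.02
[[-0.0, -0.0002, -0.0, 0.0004, 1], [-0.0, -0.0002, -0.0, 0.0004, 1], [-0.0, -0.0002, -0.0, 0.0004, 1], [-0.0, -0.0002, -0.0, 0.0004, 1], [-0.0, -0.0002, -0.0, 0.0004, 1]]
```

View pics/z24.png

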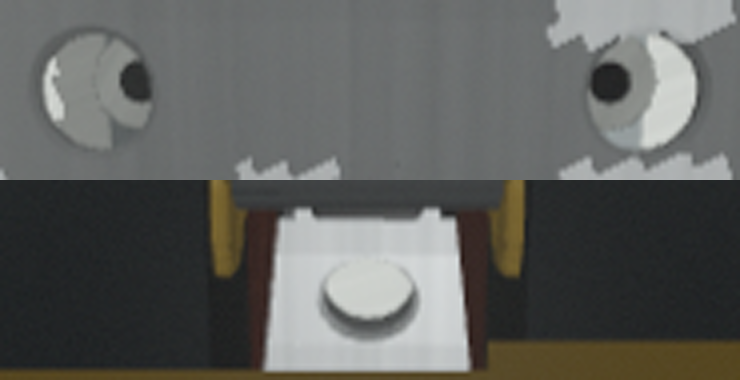

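View pics/s24.png

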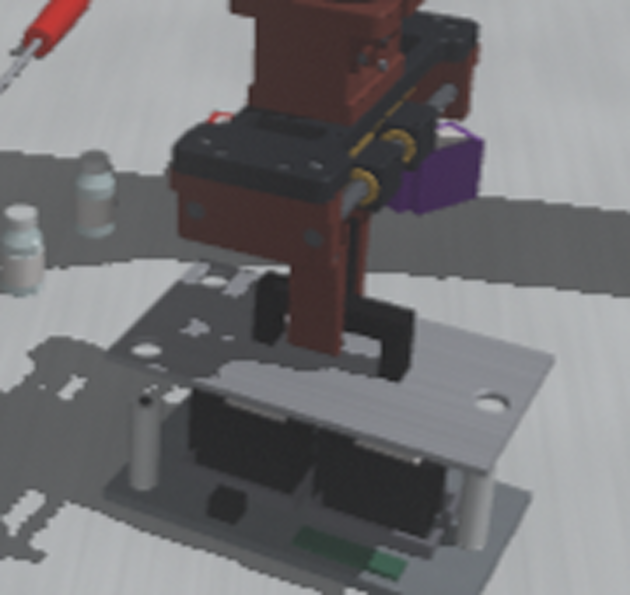

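```bash
cat >> fin.py <<'E'
def need(r,s,d1,d2,d0=None):
    zt=s["eef_pos"][2]-.01254+.004
    W=[plane(r,q,zt) for q in H];P=[plane(r,q,.052) if q is not None else None for q in(d0,d1,d2)]
    M=rot(s);
    for i in(0,1,2):
        if P[i] is not None: d=(P[i]-W[i])[:2];print(i,"post-hole world mm",(1e3*d).round(1),"tool",(1e3*M[:2,:2].T@d).round(1))
    m=P[1]-P[2];h=W[1]-W[2];print("yaw post",np.degrees(np.arctan2(m[1],m[0]))-90,"hole",np.degrees(np.arctan2(h[1],h[0]))-90,"len",np.linalg.norm(m),np.linalg.norm(h),"underside z",zt-.004)
    o,y,e=rigid(POST[1:],P[1:]);print("chassis by p1,p2",o.round(4),np.degrees(y))
    coverpose(r,zt)
E
python3 - <<'E'
from fin import *;from cell import ctrl
need(load("w24.npz"),ctrl.state(),(258.7,145.4),(377.4,145.5))
E
```

```text
1 post-hole world mm [0.5 0.9] tool [-1.1 -0.1]
2 post-hole world mm [ 0.1 -0.9] tool [ 0.8 -0.4]
yaw post -21.433865498154745 hole -21.687703482425945 len 0.06914002593132317 0.06729356628612582 underside z 0.07927145904298344
chassis by p1,p2 [0.5175 0.2102] -21.433865498154738
cover [0.5169 0.2104] -21.49 [[0.79, -0.25], [-0.37, 0.5], [-0.41, -0.25]]
```

>>> {"fn": "step_arm", "kwargs": {"deltas": [[0,-0.0002,0.003,0,1],[0,-0.0003,0.004,0,1],[0,-0.0003,0.004,0,1],[0,-0.0002,0.004,0,1],[0,0,0.002,0,1]]}}

```text
time: 24.1
eef_pos: [0.5196, 0.2066, 0.0733]
eef_rot: [-0.006, -0.563, 0.826, 0.016]
force: [0.5, -0.3, -2.5]
finger_gap: 0.0134
```

>>> {"fn": "step_arm", "kwargs": {"deltas": [[0,0,0,0,1],[0,0,0,0,1],[0,0,0,0,1],[0,0,0,0,1],[0,0,0,0,1]]}}

```text
time: 24.52
eef_pos: [0.5191, 0.2057, 0.0724]
eef_rot: [-0.007, -0.563, 0.826, 0.016]
force: [-0.7, 0.6, -2.1]
finger_gap: 0.0136
```

Run:
```python
from fin import *;from cell import ctrl
s=ctrl.state();print(s["time"],s["eef_pos"],psi(s),s["force"],s["finger_gap"]);covtilt(s)
r=ctrl.read_camera("wrist");np.savez("w25.npz",**r);cv2.imwrite("pics/w25.png",r["color"][:,:,::-1])
t=ctrl.read_camera("side");np.savez("s25.npz",**t);cv2.imwrite("pics/s25.png",cv2.resize(t["color"][180:350,280:460,::-1],None,fx=3.5,fy=3.5,interpolation=cv2.INTER_CUBIC))
cv2.imwrite("pics/z25.png",np.vstack([cv2.resize(r["color"][125:170,225:410,::-1],None,fx=4,fy=4,interpolation=cv2.INTER_CUBIC),cv2.resize(r["color"][365:415,225:410,::-1],None,fx=4,fy=4,interpolation=cv2.INTER_CUBIC)]))
```

```text
24.5167 [0.51907523 0.2057281  0.07237211] -111.50520549110665 [-0.71686332  0.64278686 -2.14691908] 0.013568071267493624
tool z [-0.0301  0.0194 -0.9994] cover normal (if no slip) [0.0067 0.0029 1.    ] deg 0.42
```

View pics/z25.png

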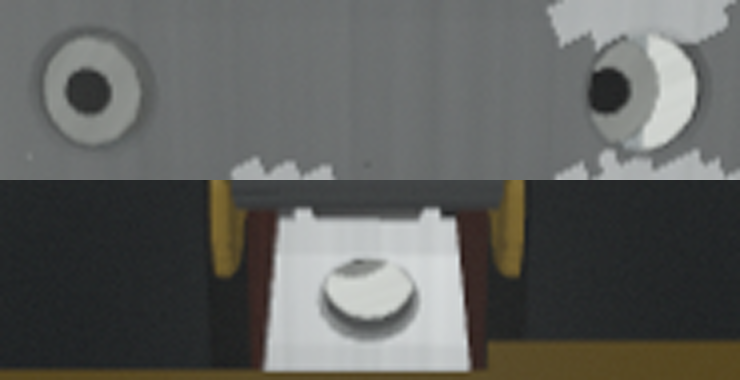

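View pics/s25.png

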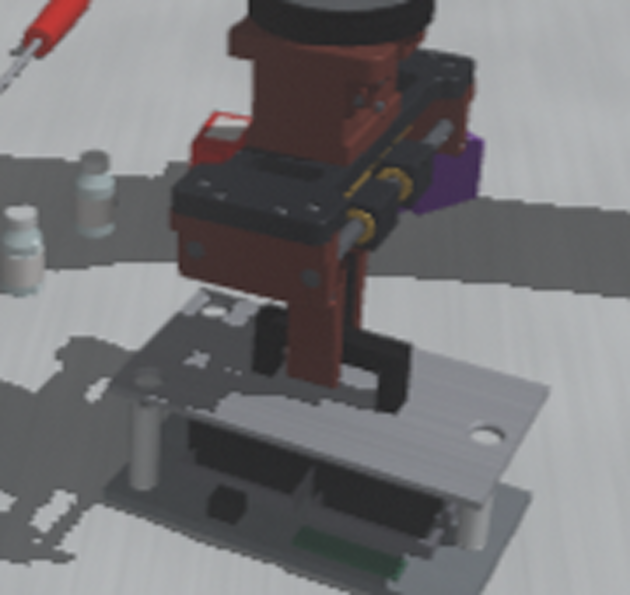

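Run:
```python
from fin import *;from cell import ctrl
need(load("w25.npz"),ctrl.state(),(225+88.5/4,125+91.5/4),(225+609/4,125+91/4))
plan(ctrl.state(),(.5200,.2086,.0745),-111.45,1,1)
```

```text
1 post-hole world mm [0.8 3.7] tool [-3.8  0.6]
2 post-hole world mm [0.7 2.4] tool [-2.5  0.2]
yaw post -21.485238629140383 hole -21.842180018897523 len 0.06854237163859578 0.06722470456921903 underside z 0.059898332444007135
chassis by p1,p2 [0.5174 0.2098] -21.485238629140387
cover [0.5163 0.2071] -21.64 [[0.77, -0.25], [-0.35, 0.53], [-0.42, -0.28]]
pos [0.5191 0.2058 0.0724] psi -111.5 dpsi 0.1 row mm 3.6 deg -0.05
[[-0.0029, 0.0002, -0.002, -0.0009, 1]]
```

>>> {"fn": "step_arm", "kwargs": {"deltas": [[-0.0015,0,-0.001,0,1],[-0.0015,0,-0.001,0,1],[-0.001,0,-0.0005,0,1],[0,0,0,0,1],[0,0,0,0,1]]}}

```text
time: 25.03
eef_pos: [0.5211, 0.2103, 0.0757]
eef_rot: [-0.006, -0.563, 0.826, 0.016]
force: [0.5, 0.2, -2.7]
finger_gap: 0.0133
```

```bash
cat > look.py <<'E'
import sys
from fin import *;from cell import ctrl
k=sys.argv[1];s=ctrl.state();print(s["time"],s["eef_pos"].round(4) if hasattr(s["eef_pos"],"round") else s["eef_pos"],psi(s),np.round(s["force"],1),s["finger_gap"],np.abs(s["dq"]).max());covtilt(s)
r=ctrl.read_camera("wrist");np.savez(f"w{k}.npz",**r)
cv2.imwrite(f"pics/z{k}.png",np.vstack([cv2.resize(r["color"][125:170,225:410,::-1],None,fx=4,fy=4,interpolation=cv2.INTER_CUBIC),cv2.resize(r["color"][365:415,225:410,::-1],None,fx=4,fy=4,interpolation=cv2.INTER_CUBIC)]))
g=r["color"].max(2);D=[]
for h in H[1:]:
    u,v=np.round(h).astype(int);m=(g[v-13:v+14,u-14:u+15]<75).astype(np.uint8);c=max(cv2.findContours(m,0,1)[0],key=cv2.contourArea);M=cv2.moments(cv2.drawContours(m*0,[c],-1,1,-1),True);D.append((u-14+M["m10"]/M["m00"],v-13+M["m01"]/M["m00"]));print("dot",np.round(D[-1],1),M["m00"])
need(r,s,*D)
E
python3 look.py 26
```

```text
25.0333 [0.5211 0.2103 0.0757] -111.48795907057554 [ 0.5  0.2 -2.7] 0.013323839281320145 0.005015164101395143
tool z [-0.029   0.02   -0.9994] cover normal (if no slip) [0.0057 0.0023 1.    ] deg 0.35
dot [257.4 147.7] 87.0
dot [384.6 147.5] 89.0
1 post-hole world mm [-1.  -0.7] tool [1.  0.6]
2 post-hole world mm [-0.9 -1.8] tool [2.  0.2]
yaw post -21.429812816151824 hole -21.823319996746946 len 0.06820742710905905 0.06726474462273879 underside z 0.06320166082141242
chassis by p1,p2 [0.5177 0.2099] -21.429812816151813
cover [0.5184 0.2116] -21.62 [[0.77, -0.25], [-0.36, 0.51], [-0.41, -0.26]]
```

View pics/z26.png

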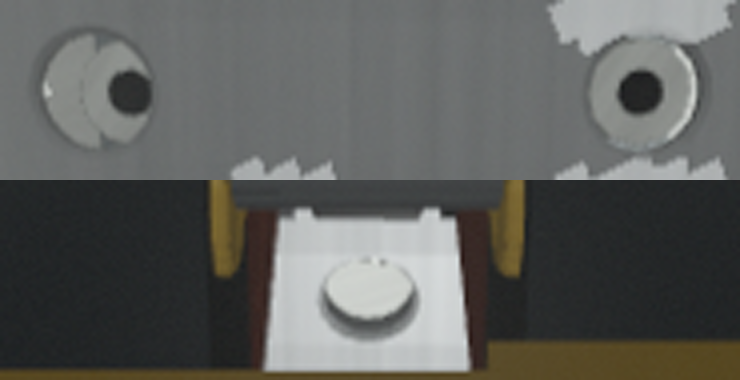

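>>> {"fn": "step_arm", "kwargs": {"deltas": [[0.0008,0.0002,0.0005,0,1],[0.0005,0.0002,0.0003,0,1],[0,0,0,0,1],[0,0,0,0,1],[0,0,0,0,1]]}}

```text
time: 25.5
eef_pos: [0.5199, 0.2089, 0.0747]
eef_rot: [-0.007, -0.563, 0.826, 0.016]
force: [0.1, -0.3, -1.6]
finger_gap: 0.0138
```

```bash
python3 look.py 27
```

```text
25.5 [0.5199 0.2089 0.0747] -111.49325731940085 [ 0.1 -0.3 -1.6] 0.013772633198632233 0.0013420372591021492
tool z [-0.0294  0.0198 -0.9994] cover normal (if no slip) [0.006  0.0025 1.    ] deg 0.37
dot [253.5 146.6] 88.0
dot [381.8 146.4] 92.0
1 post-hole world mm [0.3 0.8] tool [-0.8  0. ]
2 post-hole world mm [ 0.3 -0.4] tool [ 0.3 -0.4]
yaw post -21.445180077063867 hole -21.829311986425736 len 0.06835435587082388 0.06725360643099738 underside z 0.062158064323045104
chassis by p1,p2 [0.5178 0.21  ] -21.445180077063867
cover [0.5172 0.2102] -21.63 [[0.77, -0.25], [-0.36, 0.51], [-0.41, -0.27]]
```

View pics/z27.png

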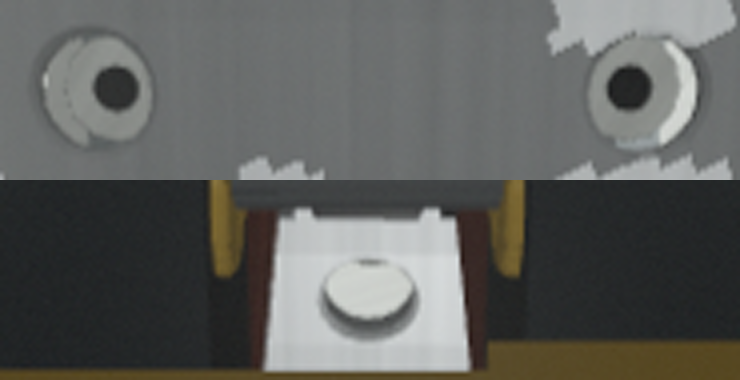

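Run:
```python
from fin import *;from cell import ctrl
r=load("w27.npz")
o=np.array([.5178,.2100]);y=np.radians(-21.5);c=np.array([np.cos(y),np.sin(y)])
for x in(-.074,-.081): print(x,proj(r,np.append(o+c*x,.052)).round(1))
print("post0 edge seen at", (225+370/4,365+(262-180)/4+1))
t=ctrl.read_camera("side");np.savez("s27.npz",**t)
cv2.imwrite("pics/s27.png",cv2.resize(t["color"][240:340,300:450,::-1],None,fx=5,fy=5,interpolation=cv2.INTER_CUBIC))
tp=ctrl.read_camera("top");cv2.imwrite("pics/t27.png",cv2.resize(tp["color"][225:335,205:335,::-1],None,fx=5,fy=5,interpolation=cv2.INTER_CUBIC))
print(ctrl.state()["time"],ctrl.state()["eef_pos"])
```

```text
-0.074 [317.6 377.3]
-0.081 [317.6 385.9]
post0 edge seen at (317.5, 386.5)
25.65 [0.52001617 0.20898245 0.07472444]
```

View pics/s27.png

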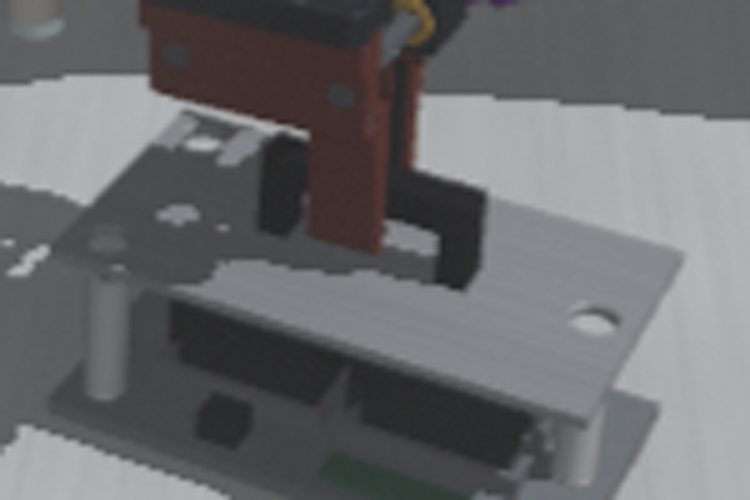

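View pics/t27.png

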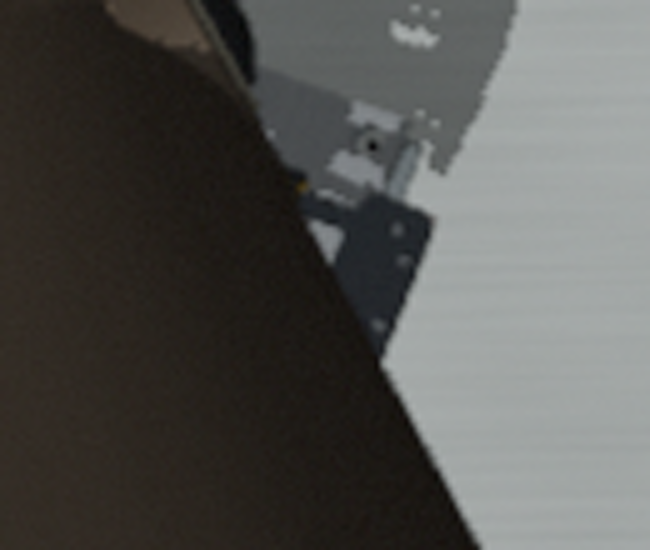

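Run:
```python
from cell import ctrl
s=ctrl.state();print(s["time"],s["eef_pos"],s["finger_gap"],s["force"])
print(ctrl.finish_job())
```

```text
25.65 [0.52001617 0.20898245 0.07472444] 0.013829508733845584 [-0.04811497  0.98203834 -3.29659234]
the job is handed in; nothing more can be done
None
```

The battery pack is seated in the empty bay and released. The arm is holding the cover over the three posts, and I handed the job in at 25.7 s.

**Pack:** The tab is in the notch, pointing the same way as the fitted pack. The two labels measured the same height, 47.5 and 47.6 mm. Their centres are 64.4 mm apart against a nominal 66 mm, which is within the bay's clearance.

**Cover:**
- **Regrip:** The long turn tilted the tool and left the cover about 3.9° off level. I set it down on clear table beside the chassis, already the right way round, and gripped it again.
- **Height and level:** In the last check its underside was about 10 mm above the posts. It was about 0.4° off level, worked out from the tool's orientation and assuming no slip in the grip.
- **Alignment:** Both threaded holes at the +x end show in full through their plate holes, centred within about 0.8 mm.

**Weaker checks:**
- **Single post:** The post at the -x end was hidden from directly above. I confirmed its place only from its edge, seen within 1 pixel of the prediction, and from the cover's geometry.
- **Top camera:** It could see only one post (post2); its threaded hole was visible inside the plate's hole.
- **Measurement spread:** Hole spacings on the held cover measured about 1 mm short, and the cameras disagreed by 1–2 mm. I relied on wrist-camera measurements for the final placing.

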